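# Drive home a sign panel's fastener and hold a gauge on it

## Robot

A 6-joint arm with a two-finger parallel gripper is mounted at the origin on the work surface. World frame = base frame: x ahead of the robot, y to its left, z up, the work surface at z = 0. Lengths are in m, angles in rad, forces in N, time in s.
With the tool pointing down it reaches from about 0.25 to 0.85 m from the base axis. Payload 12.5 kg.
Tool frame: the origin (TCP) lies at the very end of the fingers, on their centre line; the grasp point (between the pads) lies 19 mm behind it; z points along the fingers, y is the direction in which the jaws open and shut (so a half turn about z gives the same grasp; the last joint's range is limited). The gripper opens to 93 mm and grips with 3 to 60 N. Pads are 15 mm wide; open, the fingers measure 128 mm over their backs; the gripper's body (75 mm by 188 mm) begins 65 mm behind the grasp point.
Start: joints at [1.05, 0.351, 1.652, -0, 1.139, -0.085], TCP at [0.232, 0.499, 0.219] pointing down, gripper open.
Joint ranges: [-2.75, 2.75], [-0.79, 2.1], [0.01, 2.65], [-1.57, 4.71], [0.07, 3.14], [-2.87, 2.87]. Speed limits (rad/s): [2.22, 2.22, 2.79, 3.14, 3.14, 3.14].

## Interface

Orientations are given as a rotation vector (axis times angle).
In Python, from plant import arm, eyes gives the robot as it stands.
- The arm moves only by the tool step_arm, never from a script. Its argument "increments" is one flat list of numbers, 6 for each row, row after row: the shift along the tool's x, y, z each as a share of 0.025 m, from -1 to 1, then the turn, a rotation vector about the tool's x, y, z each as a share of 6 degrees, from -1 to 1. In form: [x, y, z, ax, ay, az, x, y, z, ax, ay, az, ...]. A call has 1 to 20 rows; each row shifts and turns the commanded pose from where the row before left it, along the tool's axes as they then stand; what a row does not reach is not made up. A row lasts 1/12 s, in which the tool goes at most 41.7 mm and 7.16 degrees, less where a joint would pass 70% of its speed; a pose out of reach is approached as far as the arm can. A call with a number of a shift or a turn outside -1 to 1 is refused whole. A call with a gripper value outside its range is refused whole. "gripper" is the opening, from 0 (shut) to 1 (fully open), set as the call begins (left out, the last holds). The fingers move at their own pace and stop on an object; "newtons" is the grip in N (left out, the last holds). Time passes only in rows, so rows that do not move let the fingers close. It gives the time, the measured TCP pose, the force and the opening at its end, in the units of the state.
- arm.state(): the state, without advancing time (a new reading comes with each control period).
- eyes.read_camera(name): name is "scene" or "top" or "wrist"; returns the picture (480x640x3 uint8, blue, green, red); there is no depth.
- eyes.get_calibration(name): a dict with "mtx" (3x3 intrinsics, pixels), "dist_coeffs" ([k1, k2, p1, p2, k3] as OpenCV has them; the pictures are not rectified), "R" (3x3) and "t" (3): a world point X has camera coordinates R X + t; the wrist camera has in their place "hand_eye" (4x4, takes a point from camera to tool coordinates, whose origin is the TCP and whose axes are the flange's). Camera axes: x right, y down, z forward; pixel columns grow to the right and rows downward; lengths in m; the calibration is good to about 2 mm. A picture is of the moment at which its call begins: read the wrist's pose just before it. get_calibration takes no time and is no camera call.
- arm.job_done(): hands the job in, once; it reports no verdict.
The state is a dict: "time": time; "qpos": joint angles; "joint_vel": joint speeds; "tau": joint torques, N m; "tool_pos": TCP position; "tcp_rot": TCP orientation; "force": force on the tool from outside, world axes, zero at the start; "torque": the same for the moment, N m; "opening": opening from 0.0 (shut) to 1.0 (fully open).
Only numpy, scipy, OpenCV 4.12 (cv2) and the standard library are available. Lean on these libraries where they do the work, as an engineer would, in place of code of your own. Each camera call takes 0.05 s, during which the arm holds its last target.

## Task

One push-in fastener of the blue sign panel, the yellow one with a red dot, still stands proud: pick up the mallet and drive that fastener fully home with the head of the mallet, without hitting the panel itself, then set the mallet down on the bench and let go of it. Take the orange gauge out of its stand and hold its sprung brass tip on the red dot, square to the panel, pressed lightly so that the tip is about half-way in. Finish while still holding the gauge there; do not press the fastener with the fingers, and leave the tape roll, the jar and the squeegee where they are.

Things in the scene. Friction and masses are not known exactly. Their poses are not given: they have to be found in the camera images.
- panel_mid (a point): Centre of the top face of the fixed blue sign panel (200 x 200 x 4 mm, white arrow), 70 mm above the bench. z is square to the face, outward; x runs up the 15 degree slope (low edge towards the robot), y across it. Yaw within 0.35 rad. Three grey fasteners, already home, stand 6 mm above the face at panel x, y (55, -65), (-55, 65), (-55, -65) mm; the yellow one is at (55, 65) mm.
- red_dot (a point): Centre of the flat top of the yellow fastener's head (head 24 mm across, 6 mm thick; the red dot on it is 8 mm across). Same axes as the panel: z is square to the panel, outward. Home, this point stands 6 mm above the panel face; before that 15 to 18 mm.
- fastener (a joint): How far the yellow fastener is pushed in (m), along the panel's inward normal: 0.012 is fully home (a hard stop), starts between 0 and 0.003. It is held by friction only: about 10 N moves it, and it stays where it is left.
- mallet_grip (a point): Place to grip the mallet's wooden handle (22 mm wide, 26 mm high, level): centre of its section, 55 mm from the head's axis, 35 mm above the bench. x points along the handle to the head, z up along the head's axis. The handle runs from 23 to 163 mm behind the head's axis. The mallet (0.25 to 0.45 kg) stands on one round face of its head and balances 10 to 15 mm from the head's axis.
- mallet_head (a point): Centre of the mallet's head: a cylinder 50 mm in diameter and 70 mm high, on end; the striking face is its lower end, 35 mm below this point along z.
- gauge_grip (a point): Centre of the gauge's orange grip, a round bar 30 mm across, 64 mm long. The gauge (0.22 kg) hangs upright in its stand, tip down; z is its axis, up. Below the grip: a black collar (40 mm across, 8 mm thick; its underside, 40 mm below this point, rests on the stand), a steel nose (20 mm across, 46 mm long), the sprung brass tip (10 mm across). The free tip's end is 100 mm below this point.
- gauge_tip (a joint): How far the gauge's sprung tip is pushed in (m): 0 free, 0.010 fully in. It pushes back with 1 N at 0, 3.5 N at 0.005, 6 N at 0.010.
- tip_end (a point): Centre of the end of the gauge's brass tip.
- stand_hole (a point): Centre of the hole (25 mm across) in the top of the fixed gauge stand, an aluminium frame 80 x 80 x 74 mm; level with its top, 74 mm above the bench. The gauge must rise 65 mm to clear it. Mallet and stand lie one on either side of the panel, either way round.
- mallet: The mallet; origin at the centre of the face it stands on, axes as at mallet_grip.
- gauge: The gauge with its tip; origin at the free end of the tip, z along its axis, up.
- brass_tip: The sprung brass tip.
- yellow_head: The yellow fastener's head; origin under its head, 6 mm below the red dot.
- panel: The sign panel with its grey fasteners; origin and axes as at panel_mid.
- stand: The gauge stand; origin under its centre.
- tape_roll: Green tape roll lying flat, 84 mm across, 24 mm high; origin under its centre. Leave it.
- paint_jar: Blue jar with a white lid, 60 mm across, 80 mm high; origin under its centre. Leave it.
- squeegee: Yellow and black squeegee lying flat, 75 x 105 x 16 mm; origin under its centre. Leave it.

How it is judged:
On the way, in this order (a step that is already met when the one before it is completed fails the run):
1. the fastener is driven home (within 1.5 mm) with the mallet held over it (value of joint fastener above 0.0105 m and contact force between the fingers and mallet above 1 N and contact force between mallet and yellow_head above 0.5 N).
2. the mallet is set down on the bench and let go (contact force between the fingers and mallet below 0.1 N and height (world z) of mallet_head below 0.05 m and linear speed of mallet below 0.02 m/s and contact force between mallet and panel below 0.1 N), for 0.2 s.
At the end, for the whole second after the job is handed in: Fastener home within 1.5 mm; fingers hold the gauge still, its tip within 7 mm of the dot's centre, axis within 8 degrees of square to the panel, tip pushed in 2 to 8.5 mm (1 to 8 N), gauge clear of panel and stand; mallet at rest on the bench, let go, clear of the panel (all of step 2 and value of joint fastener above 0.0105 m and distance between tip_end and red_dot below 0.007 m and angle between the z axis of gauge and the z axis of panel_mid, either way round below 0.14 rad and value of joint gauge_tip between 0.002 and 0.0085 m and contact force between brass_tip and yellow_head between 1 and 8 N and contact force between the fingers and gauge above 1 N and contact force between gauge and stand below 0.1 N and contact force between gauge and panel below 0.1 N and linear speed of gauge below 0.01 m/s); the arm keeps its last pose, push and grip.
It fails at once if the fastener is pressed with the fingers or the arm (contact force between any of the fingers, the arm and yellow_head above 1 N).
It fails at once if the gauge is pressed hard (over 10 N) on the fastener (contact force between gauge and yellow_head above 10 N).
It fails at once if the mallet hits the panel (over 5 N) (contact force between mallet and panel above 5 N).
It fails at once if the mallet is dropped from a height (height (world z) of mallet_head above 0.07 m and contact force between the fingers and mallet below 0.05 N and contact force between mallet and anything else below 0.05 N).
It fails at once if the tape roll, jar or squeegee is moved by more than 20 mm (distance of any of tape_roll, paint_jar, squeegee from where it was at the start of the episode above 0.02 m).
It also fails if it takes over 64 s, if anything falls off the work surface, if the arm or the gripper's body presses on something with over 40 N, if the wrist force passes 120 N, or if a joint passes its speed limit or range.

## Working session

There is one attempt and no reset: what is moved stays moved. The work goes in short steps, Python scripts to look and compute and a tool call to move; the robot and the scene stay as the last step left them, time stands still between calls to the robot, and variables do not carry over. Pictures are saved under pics/ and viewed, and the job is handed in when it is done.

Besides the shell and the picture viewer there is one more tool, called after "Call:" as name(argument=value, ...) on one line, values as JSON. step_arm: Moves the arm, as the interface text tells. Its arguments: {"type":"object","properties":{"increments":{"type":"array","items":{"type":"number"}},"gripper":{"type":"number"},"newtons":{"type":"number"}},"required":["increments"]}

```bash
ls; mkdir -p pics
python3 - <<'E'
from plant import arm, eyes
import cv2, numpy as np
print(arm.state())
for n in ["scene","top","wrist"]:
    im=eyes.read_camera(n); cv2.imwrite(f"pics/{n}0.png",im)
    c=eyes.get_calibration(n); print(n,{k:np.round(np.array(v),4).tolist() for k,v in c.items()})
E
```

```text
pics
{'time': 0.0, 'qpos': array([ 1.05040855e+00,  3.51249794e-01,  1.65240695e+00, -1.75325563e-05,
        1.13910231e+00, -8.45856952e-02]), 'joint_vel': array([-1.47778838e-03, -1.36642346e-03,  7.82779063e-05, -2.34277703e-04,
       -2.49630534e-03,  9.55771429e-04]), 'tau': array([ 1.03182439e-03, -4.97336876e+01, -2.85253447e+01,  6.98925275e-02,
        2.58852378e-02, -1.19530891e-04]), 'tool_pos': array([0.23198051, 0.49830998, 0.21810052]), 'tcp_rot': array([-6.79068727e-01, -3.06698213e+00,  1.75626121e-03]), 'force': array([ 0.50580386,  0.80587166, -0.24616744]), 'torque': array([ 0.00805019, -0.03174457, -0.00513239]), 'opening': 1.0048910012607264}
scene {'mtx': [[434.7711, 0.0, 313.0002], [0.0, 434.7711, 238.6069], [0.0, 0.0, 1.0]], 'dist_coeffs': [-0.0814, 0.0, 0.0, 0.0, 0.0], 'R': [[-0.0741, 0.997, -0.0229], [0.576, 0.024, -0.8171], [-0.8141, -0.0737, -0.5761]], 't': [0.0286, -0.2611, 1.2609]}
top {'mtx': [[572.7148, 0.0, 309.7148], [0.0, 572.7148, 242.2581], [0.0, 0.0, 1.0]], 'dist_coeffs': [0.005, 0.0, 0.0, 0.0, 0.0], 'R': [[0.0521, -0.9986, -0.0062], [-0.9703, -0.0492, -0.237], [0.2364, 0.0183, -0.9715]], 't': [-0.0199, 0.6075, 1.2093]}
wrist {'mtx': [[375.6024, 0.0, 317.5089], [0.0, 375.6024, 236.5245], [0.0, 0.0, 1.0]], 'dist_coeffs': [-0.0802, 0.0, 0.0, 0.0, 0.0], 'hand_eye': [[-0.0014, -0.9595, -0.2818, 0.0796], [1.0, -0.0013, -0.0005, -0.0005], [0.0001, -0.2818, 0.9595, -0.1657], [0.0, 0.0, 0.0, 1.0]]}
```

View pics/scene0.png

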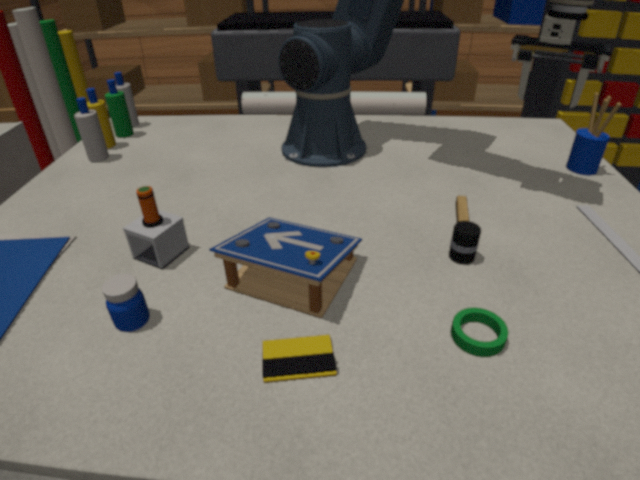

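View pics/top0.png

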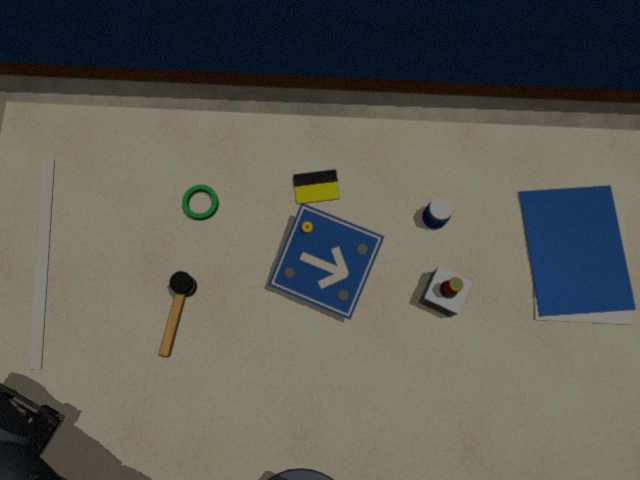

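View pics/wrist0.png

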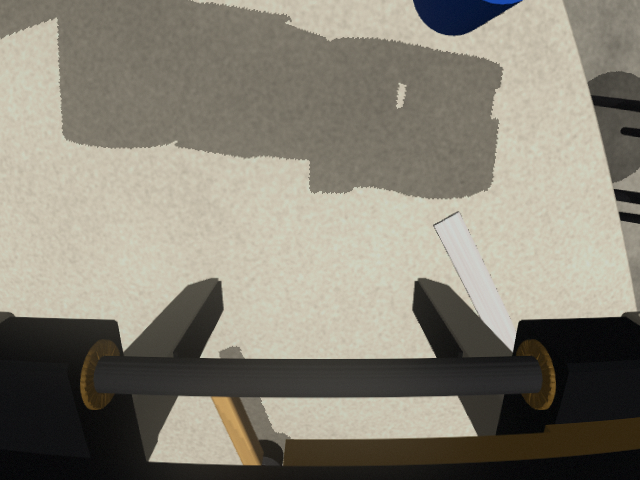

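Scene shows the panel around (288,247) with the yellow fastener at (313,257), the mallet at (465,242) and the gauge stand at (158,238). The top view agrees: panel (327,262), yellow (307,227), mallet head (182,283), gauge (451,288). The wrist view catches only the handle.

```bash
cat > h.py <<'E'
from plant import arm, eyes
import cv2, numpy as np
from scipy.spatial.transform import Rotation as Rn
def cam(n,st=None):
    c=eyes.get_calibration(n); K=np.array(c["mtx"]);d=np.array(c["dist_coeffs"])
    if n=="wrist":
        T=np.eye(4);T[:3,:3]=Rn.from_rotvec(st["tcp_rot"]).as_matrix();T[:3,3]=st["tool_pos"]
        W=T@np.array(c["hand_eye"]); R=W[:3,:3].T; t=-R@W[:3,3]
    else: R=np.array(c["R"]);t=np.array(c["t"])
    return K,d,R,t
def ray(cm,uv):
    K,d,R,t=cm
    p=cv2.undistortPoints(np.array([[uv]],float),K,d)[0,0]
    v=R.T@np.array([p[0],p[1],1]); return -R.T@t, v/np.linalg.norm(v)
def onz(cm,uv,z):
    o,v=ray(cm,uv); return o+v*(z-o[2])/v[2]
def tri(obs):
    A=np.zeros((3,3));b=np.zeros(3);rs=[ray(c,u) for c,u in obs]
    for o,v in rs:
        P=np.eye(3)-np.outer(v,v);A+=P;b+=P@o
    X=np.linalg.solve(A,b)
    return X,[np.linalg.norm(np.cross(X-o,v))*1000 for o,v in rs]
def px(cm,X):
    K,d,R,t=cm
    return cv2.projectPoints(np.array([X],float),cv2.Rodrigues(R)[0],t,K,d)[0][0,0]
E
python3 - <<'E'
from h import *
for n,(x0,y0,x1,y1),f in [("scene",(205,190,365,315),5),("scene",(430,190,500,270),8),("scene",(115,180,195,270),7),("top",(265,200,390,322),5),("top",(150,265,205,360),6),("top",(415,260,480,322),9)]:
    im=cv2.imread(f"pics/{n}0.png")[y0:y1,x0:x1]
    cv2.imwrite(f"pics/z_{n}_{x0}.png",cv2.resize(im,None,fx=f,fy=f,interpolation=cv2.INTER_CUBIC)[:600,:800])
def comps(im,m,amin):
    n,l,s,c=cv2.connectedComponentsWithStats(m.astype(np.uint8));
    return [(s[i].tolist(),np.round(c[i],1).tolist()) for i in range(1,n) if s[i,4]>=amin]
for n in ["scene","top"]:
    im=cv2.imread(f"pics/{n}0.png");hsv=cv2.cvtColor(im,cv2.COLOR_BGR2HSV)
    print(n,"blue",comps(im,cv2.inRange(hsv,(100,120,50),(125,255,255)),300))
    print("yel",comps(im,cv2.inRange(hsv,(20,150,110),(33,255,255)),10))
    print("orange",comps(im,cv2.inRange(hsv,(3,150,60),(16,255,255)),10))
E
```

```text
scene blue [([508, 0, 38, 25, 810], [526.3, 11.4]), ([568, 129, 42, 45, 1250], [586.8, 151.8]), ([222, 222, 131, 52, 2588], [290.0, 247.3]), ([0, 238, 68, 101, 3382], [22.5, 272.3]), ([211, 240, 149, 41, 324], [290.8, 263.6]), ([107, 291, 42, 40, 1027], [128.8, 313.0])]
yel [([58, 30, 13, 4, 40], [63.9, 31.4]), ([87, 100, 17, 8, 64], [95.0, 103.6]), ([559, 112, 28, 4, 42], [569.8, 113.6]), ([615, 115, 10, 2, 13], [619.5, 115.8]), ([306, 252, 13, 7, 66], [311.9, 255.0]), ([263, 335, 69, 24, 1202], [296.5, 346.7]), ([264, 371, 72, 11, 273], [299.1, 376.1])]
orange [([42, 5, 6, 4, 10], [44.8, 6.6]), ([56, 5, 7, 5, 11], [58.6, 7.3]), ([0, 8, 5, 5, 14], [1.7, 10.0]), ([183, 10, 5, 5, 10], [185.1, 11.5]), ([6, 16, 6, 6, 12], [9.2, 18.7]), ([84, 20, 5, 7, 11], [86.6, 22.5]), ([0, 69, 22, 52, 160], [9.8, 95.0]), ([627, 86, 13, 18, 34], [634.4, 95.7]), ([601, 93, 14, 13, 52], [607.7, 98.6]), ([613, 99, 10, 8, 34], [617.8, 102.7]), ([24, 100, 5, 5, 11], [26.6, 102.0]), ([197, 109, 41, 5, 104], [217.1, 111.1]), ([138, 110, 58, 4, 158], [168.3, 111.8]), ([438, 110, 82, 6, 239], [477.9, 112.6]), ([42, 157, 7, 4, 12], [45.2, 158.3]), ([40, 164, 7, 5, 10], [43.5, 166.0]), ([137, 188, 15, 9, 76], [144.5, 193.0]), ([139, 197, 20, 26, 338], [148.8, 209.7]), ([225, 261, 11, 26, 106], [229.5, 273.0]), ([310, 285, 11, 27, 173], [314.0, 298.4])]
top blue [([520, 186, 115, 130, 11637], [575.7, 250.8]), ([269, 204, 114, 114, 476], [323.3, 262.1]), ([275, 210, 103, 103, 4976], [325.3, 259.5])]
yel [([295, 182, 45, 22, 715], [316.7, 192.4]), ([302, 222, 10, 10, 66], [306.8, 226.3])]
orange [([449, 278, 10, 14, 29], [451.8, 285.3])]
```

View pics/z_scene_205.png

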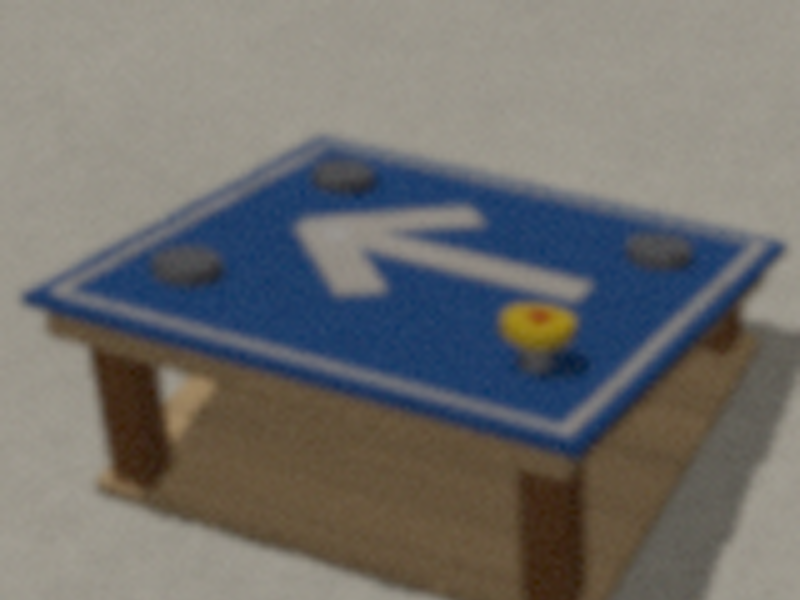

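View pics/z_scene_430.png

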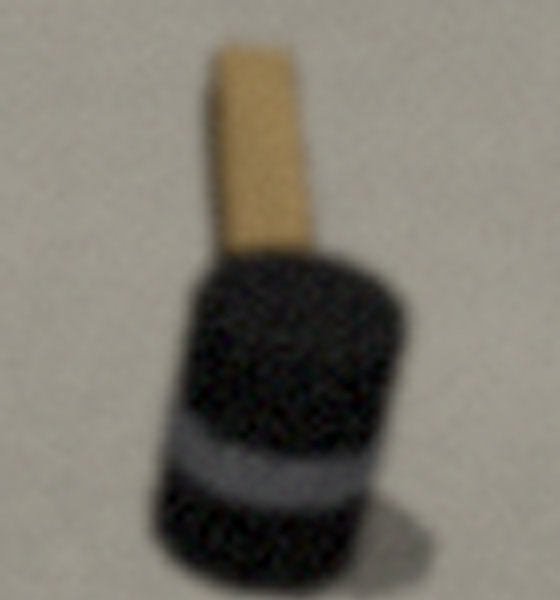

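View pics/z_scene_115.png

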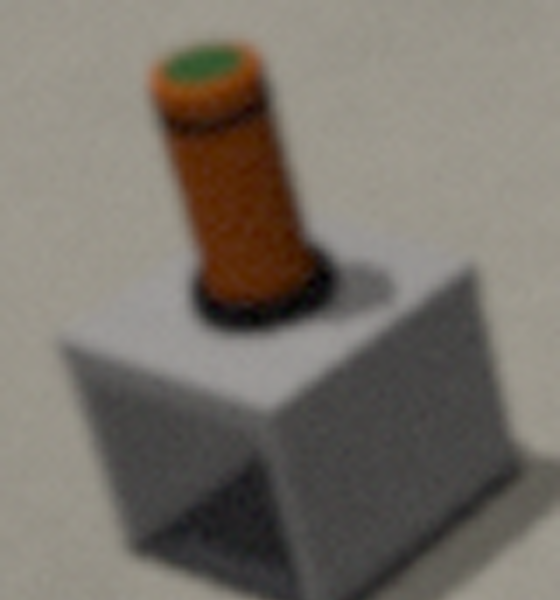

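View pics/z_top_265.png

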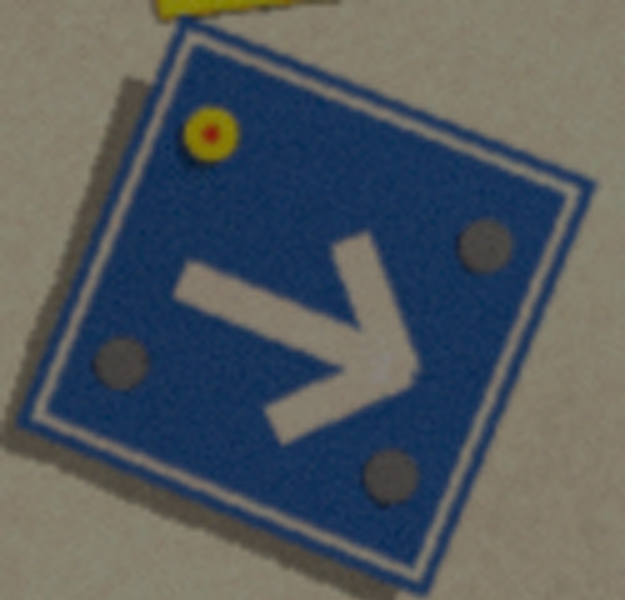

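View pics/z_top_150.png

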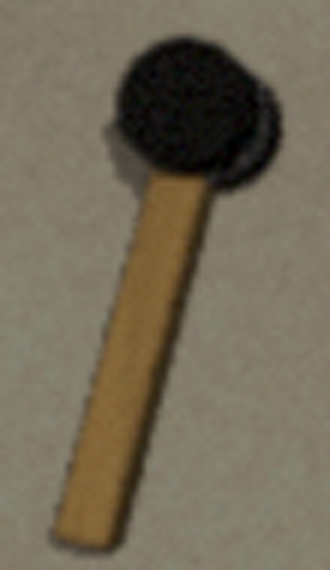

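View pics/z_top_415.png

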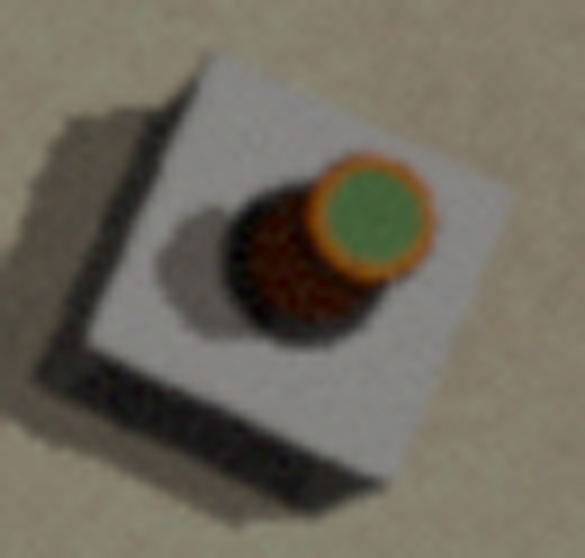

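Run:
```python
from h import *
S=cam("scene");T=cam("top")
def c(f,x0,y0,u,v): return ((u+.5)/f-.5+x0,(v+.5)/f-.5+y0)
sp=lambda u,v:c(5,205,190,u,v); tp=lambda u,v:c(5,265,200,u,v)
sm=lambda u,v:c(8,430,190,u,v); tm=lambda u,v:c(6,150,265,u,v)
sg=lambda u,v:c(7,115,180,u,v); tg=lambda u,v:c(9,415,260,u,v)
L=[("++",sp(570,445),tp(185,20)),("+-",sp(25,297),tp(595,183)),("--",sp(322,137),tp(425,595)),("-+",sp(785,245),tp(20,425)),
("g+-",sp(187,262),tp(486,245)),("g-+",sp(660,248),tp(121,361)),("g--",sp(344,174),tp(390,475)),("dot",sp(540,316),tp(210,133)),
("gaugetop",sg(204,64),tg(375,214)),("st1",sg(62,343),tg(512,190)),("st2",sg(270,412),tg(212,52)),("st3",sg(475,265),tg(88,347)),
("headtop",sm(303,300),tm(182,105)),("hendL",sm(222,47),tm(120,545)),("hendR",sm(295,47),tm(55,535))]
D={}
for n,s,t in L:
    X,e=tri([(S,s),(T,t)]); D[n]=X; print(n,np.round(X*1000,1),np.round(e,1))
C=np.array([D[k] for k in ["++","+-","--","-+"]]); m=C.mean(0)
ax=(C[0]+C[1]-C[2]-C[3]);ay=(C[0]+C[3]-C[1]-C[2]);n=np.cross(ax,ay);n/=np.linalg.norm(n)
print("mid",m,np.linalg.norm(ax)/2,np.linalg.norm(ay)/2,"tilt",np.degrees(np.arccos(n[2])),"yaw x",np.arctan2(ax[1],ax[0]),"yaw y",np.arctan2(-ay[0],ay[1]))
G=(C*0+0)
print("dot-panel normal dist",(D["dot"]-m)@n*1000)
h=D["headtop"]-(D["hendL"]+D["hendR"])/2;print("handle dir",np.arctan2(h[1],h[0]),np.linalg.norm(h[:2]))
```

```text
++ [690.1  33.4  95.7] [0.3 0.3]
+- [ 624.2 -150.5   95.2] [0.4 0.4]
-- [445.  -84.7  45.2] [0.8 0.8]
-+ [512.1 100.3  44.3] [1.1 1.1]
g+- [ 594.9 -103.5   89.8] [0.8 0.8]
g-+ [540.4  55.   61.7] [0.4 0.4]
g-- [495.4 -66.7  60.8] [0.6 0.6]
dot [636.5  19.9 102.5] [0.4 0.4]
gaugetop [ 517.3 -295.7  147.2] [1.2 1.2]
st1 [ 538.4 -346.9   73.1] [1.4 1.4]
st2 [ 569.2 -274.5   74.1] [0.6 0.6]
st3 [ 494.9 -244.5   72.3] [0.9 0.9]
headtop [503.6 293.7  70. ] [0.7 0.7]
hendL [345.2 307.5  46.5] [3.3 3.3]
hendR [347.2 328.7  48.5] [1. 1.]
mid [ 0.56784131 -0.02539518  0.07010423] 0.1971837629965081 0.1960637027927019 tilt 14.899813240567882 yaw x -0.3557357372288129 yaw y -0.3462114002705795
dot-panel normal dist 18.69036505066454
handle dir -0.15344323527461928 0.15934212796857222
```

Heights check out: panel mid 70 mm, tilt 14.9°, stand top 73, gauge top 147, mallet head top 70. Next is a move planner.

```bash
cat >> h.py <<'E'
PHI=-0.35; TL=np.radians(15)
UX=np.array([np.cos(TL)*np.cos(PHI),np.cos(TL)*np.sin(PHI),np.sin(TL)]);UY=np.array([-np.sin(PHI),np.cos(PHI),0]);UN=np.cross(UX,UY)
MID=np.array([.568,-.0254,.0701])
HOME=MID+.055*UX+.065*UY+.006*UN
def plan(pos,xdir,zdir):
    st=arm.state();R=Rn.from_rotvec(st["tcp_rot"])
    z=np.array(zdir,float);z/=np.linalg.norm(z);x=np.array(xdir,float);x-=z*(x@z);x/=np.linalg.norm(x)
    Rt=Rn.from_matrix(np.stack([x,np.cross(z,x),z],1))
    d=(R.inv()*Rt).as_rotvec(degrees=True)/6
    s0=R.inv().apply(pos-st["tool_pos"])/.025; s1=Rt.inv().apply(pos-st["tool_pos"])/.025
    print("t",round(st["time"],2),"pos",np.round(st["tool_pos"]*1000,1),"F",np.round(st["force"],1),"open",round(st["opening"],3))
    print("turn(units)",np.round(d,2),"shift before-turn axes",np.round(s0,2)," after-turn axes",np.round(s1,2))
E
python3 - <<'E'
from h import *
a=-0.153
plan(np.array([.449,.302,.10]),[-np.cos(a),-np.sin(a),0],[0,0,-1])
print(HOME)
E
```

```text
t 0.15 pos [232.  498.4 218.2] F [ 0.1 -0.5 -0.2] open 0.999
turn(units) [-0.01 -0.   -2.7 ] shift before-turn axes [-11.18  -3.45   4.73]  after-turn axes [-9.77 -6.44  4.73]
[0.63873463 0.01797496 0.0901306 ]
```

Call:
step_arm(increments=[0,0,0.6,0,0,-0.9,0,0,0.6,0,0,-0.9,0,0,0.6,0,0,-0.9,-0.9,-0.58,0.25,0,0,0,-0.9,-0.58,0.25,0,0,0,-0.9,-0.58,0.25,0,0,0,-0.9,-0.58,0.25,0,0,0,-0.9,-0.58,0.25,0,0,0,-0.9,-0.58,0.25,0,0,0,-0.9,-0.58,0.25,0,0,0,-0.9,-0.58,0.25,0,0,0,-0.9,-0.58,0.25,0,0,0,-0.9,-0.58,0.25,0,0,0,-0.8,-0.6,0.25,0,0,0,0,0,0,0,0,0,0,0,0,0,0,0], gripper=1, newtons=60)

```text
time: 1.48
tool_pos: [0.4501, 0.3023, 0.1044]
tcp_rot: [-0.243, -3.131, 0.001]
force: [-0.5, 0.7, 0.3]
opening: 0.995
```

Run:
```python
from h import *
a=-0.153
st=arm.state();im=eyes.read_camera("wrist");cv2.imwrite("pics/w1.png",im)
plan(np.array([.449,.302,.016]),[-np.cos(a),-np.sin(a),0],[0,0,-1])
```

```text
t 1.53 pos [449.7 303.1 104.7] F [-0.9  1.  -1.1] open 1.001
turn(units) [-0.   -0.01 -0.01] shift before-turn axes [ 0.02 -0.05  3.55]  after-turn axes [ 0.02 -0.05  3.55]
```

View pics/w1.png

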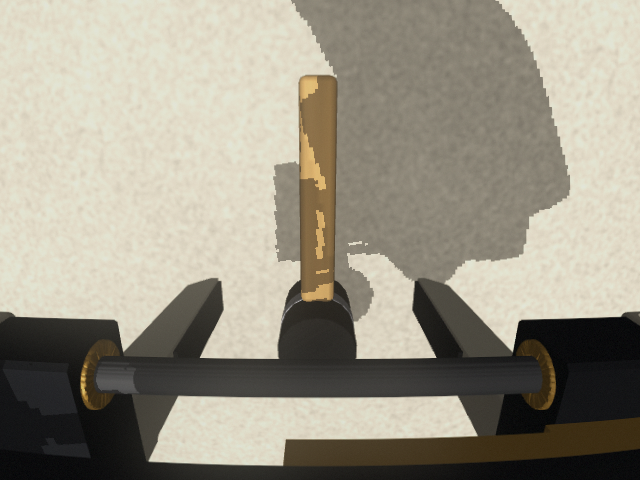

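The handle runs from (318,75) to (317,300), centred and parallel between the fingers. I'll check those points against the map.

Run:
```python
from h import *
W=cam("wrist",arm.state())
print(onz(W,(318,75),.048),onz(W,(317,300),.048))
```

```text
[0.3430662  0.31970747 0.048     ] [0.47790858 0.29799107 0.048     ]
```

Call:
step_arm(increments=[0,0,0.9,0,0,0,0,0,0.9,0,0,0,0,0,0.9,0,0,0,0,0,0.8,0,0,0,0,0,0,0,0,0])

```text
time: 1.95
tool_pos: [0.4474, 0.3031, 0.0146]
tcp_rot: [-0.238, -3.128, 0.004]
force: [-0.2, -0.6, 0.6]
opening: 0.997
```

Call:
step_arm(increments=[0,0,0,0,0,0,0,0,0,0,0,0,0,0,0,0,0,0,0,0,0,0,0,0,0,0,0,0,0,0,0,0,0,0,0,0,0,0,0,0,0,0,0,0,0,0,0,0,0,0,0,0,0,0,0,0,0,0,0,0], gripper=0, newtons=60)

```text
time: 2.78
tool_pos: [0.4499, 0.3031, 0.0174]
tcp_rot: [-0.24, -3.132, 0.0]
force: [-0.3, 0.1, -0.4]
opening: 0.332
```

Call:
step_arm(increments=[0,0,-0.8,0,0,0,0,0,-0.9,0,0,0,0,0,-0.9,0,0,0,0,0,-0.9,0,0,0,0,0,-0.9,0,0,0,0,0,-0.9,0,0,0,0,0,-0.9,0,0,0,0,0,0,0,0,0,0,0,0,0,0,0])

```text
time: 3.53
tool_pos: [0.4499, 0.3031, 0.1723]
tcp_rot: [0.24, 3.132, 0.001]
force: [-0.3, -0.5, -3.7]
opening: 0.221
```

Run:
```python
from h import *
for n in ("scene","wrist"):
    im=eyes.read_camera(n); cv2.imwrite(f"pics/{n}2.png",im)
# mallet centre 30mm above strike start: dot proud 12mm => mid-centre = HOME+UN*(.012+.035+.03)
st=arm.state();z=-UN
grip=HOME+UN*(.012+.035+.04)-UX*.052
plan(grip-UN*.019,-UX,-UN)
```

```text
t 3.63 pos [449.1 302.7 170.7] F [-1.  -0.2 -3.9] open 0.221
turn(units) [ 0.23 -2.51  1.87] shift before-turn axes [-6.58 -9.56  1.14]  after-turn axes [-7.74 -8.1   3.25]
```

View pics/scene2.png

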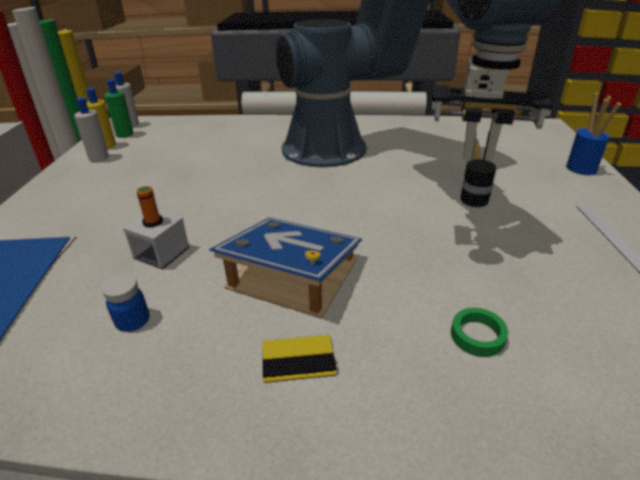

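View pics/wrist2.png

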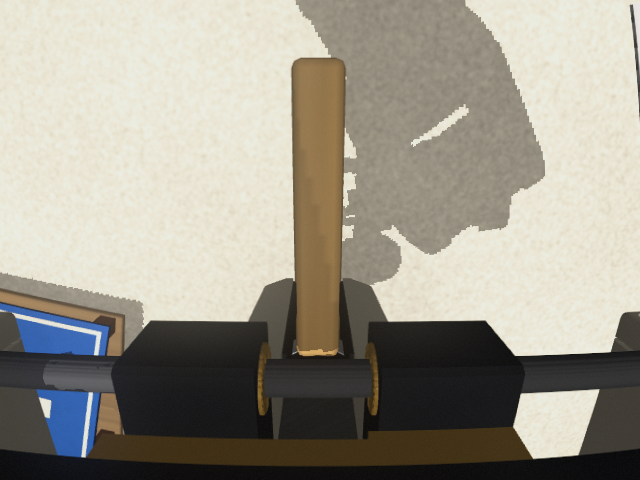

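The mallet is lifted with its head level at about (478,185), and the handle sits straight between the fingers, end at (318,58). Moving over the fastener.

Call:
step_arm(increments=[0,0,0,0.08,-0.84,0.62,0,0,0,0.08,-0.84,0.62,0,0,0,0.08,-0.84,0.62,-0.5,-0.5,0,0,0,0,-0.8,-0.84,0,0,0,0,-0.8,-0.84,0,0,0,0,-0.8,-0.84,0,0,0,0,-0.8,-0.84,0,0,0,0,-0.8,-0.84,0,0,0,0,-0.8,-0.84,0,0,0,0,-0.8,-0.84,0,0,0,0,-0.8,-0.84,0,0,0,0,-0.8,-0.84,0.4,0,0,0,0,0,0.6,0,0,0,0,0,0.6,0,0,0,0,0,0.6,0,0,0,0,0,0.6,0,0,0,0,0,0.4,0,0,0,0,0,0,0,0,0])

```text
time: 5.22
tool_pos: [0.5738, 0.0429, 0.1419]
tcp_rot: [0.501, 2.842, -0.067]
force: [-1.6, -1.3, -3.2]
opening: 0.222
```

Run:
```python
from h import *
st=arm.state()
for n in ("scene","top","wrist"):
    im=eyes.read_camera(n); cv2.imwrite(f"pics/{n}3.png",im)
    if n!="wrist":
        x,y=(px(cam(n),st["tool_pos"])).astype(int); x=max(80,min(560,x));y=max(60,min(420,y))
        cv2.imwrite(f"pics/{n}3z.png",cv2.resize(im[y-60:y+60,x-80:x+80],None,fx=5,fy=5,interpolation=cv2.INTER_CUBIC)); print(n,x-80,y-60)
plan(HOME+UN*(.012+.035-.019)-UX*.052,-UX,-UN)
W=cam("wrist",st);R=Rn.from_rotvec(st["tcp_rot"])
for p in ([.111,0,-.032],[.111,0,-.042],[.111,0,-.022]): print(px(W,st["tool_pos"]+R.apply(p)))
```

```text
scene 248 150
top 213 189
t 5.37 pos [575.2  43.2 145.5] F [ 0.5 -0.  -2.3] open 0.22
turn(units) [0.01 0.03 0.01] shift before-turn axes [ 0.02 -0.08  1.73]  after-turn axes [ 0.01 -0.08  1.73]
[318.74921456  29.16791028]
[318.83906796  20.95291569]
[318.67228133  36.20930611]
```

View pics/scene3z.png

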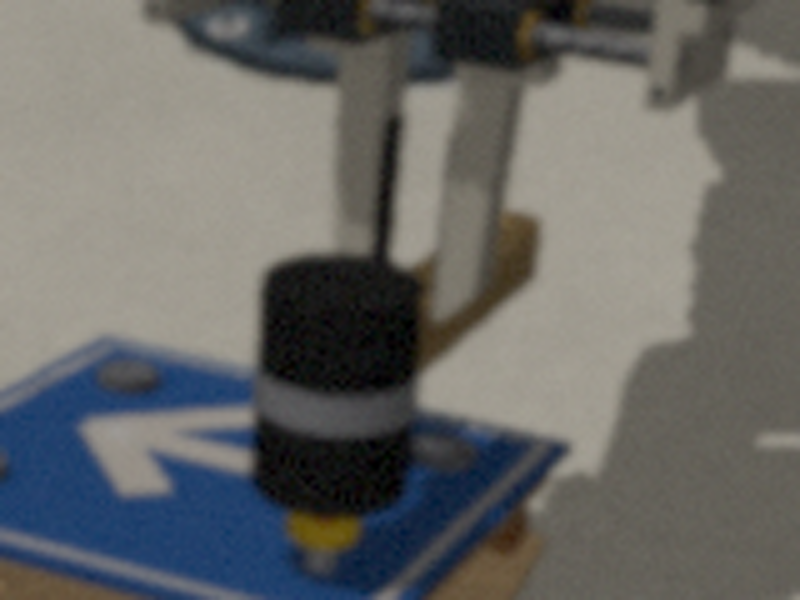

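View pics/top3z.png

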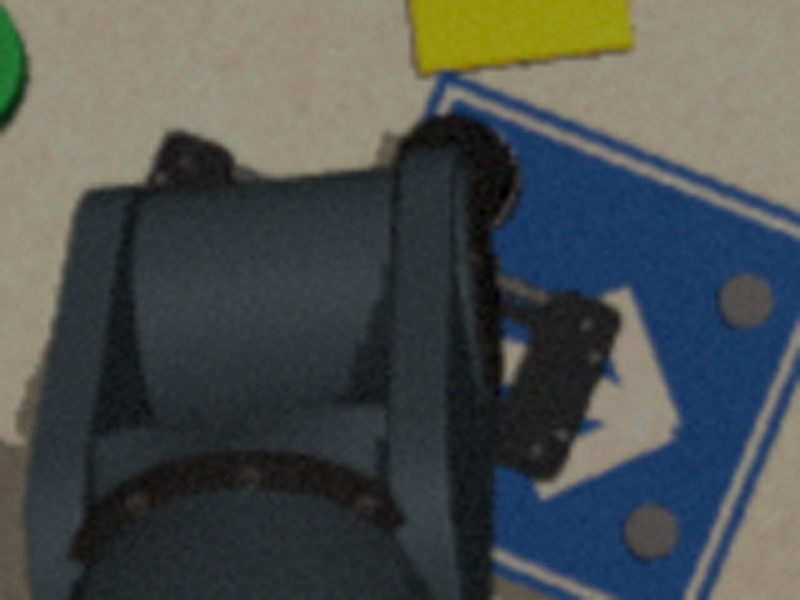

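View pics/wrist3.png

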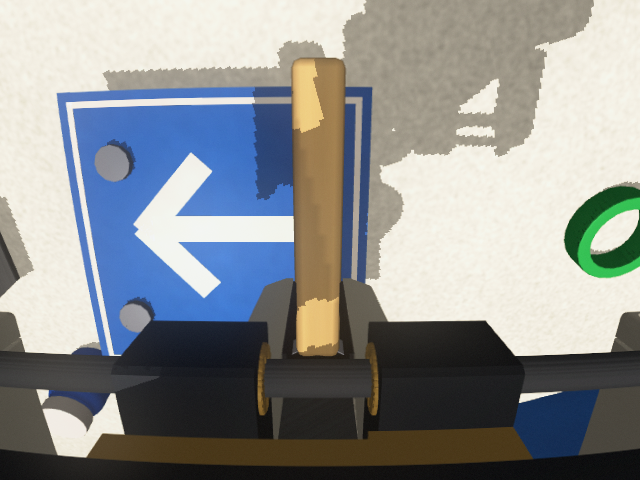

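Run:
```python
from h import *
S=cam("scene");T=cam("top")
c=lambda x0,y0,u,v:((u+.5)/5-.5+x0,(v+.5)/5-.5+y0)
X,e=tri([(S,c(248,150,342,287)),(T,c(213,189,458,174))]);print("headtop",X,e)
st=arm.state();R=Rn.from_rotvec(st["tcp_rot"])
r=R.inv().apply(X-st["tool_pos"]);print("headtop in tool",r)
# expected: [-.055,0,-.019-.035]
for g in (np.array([-.055,0,-.054]),r):
  print(px(S,st["tool_pos"]+R.apply(g))*1, px(S,st["tool_pos"]+R.apply(g+[0,0,.07])))
print("obs",c(248,150,342,287),c(248,150,332,495))
print("fast vs", ((X-UN*.07)-HOME)@np.stack([UX,UY,UN],1))
```

```text
headtop [0.62172907 0.02445175 0.1773395 ] [np.float64(1.6331932789961405), np.float64(1.6331932789961403)]
headtop in tool [-0.05669222 -0.00172115 -0.01767019]
[318.5608514  183.43494271] [314.48444906 228.0211404 ]
[314.90997542 207.03380585] [311.03869797 249.97850668]
obs (316.0, 207.0) (314.0, 248.6)
fast vs [0.00499588 0.00025295 0.01894665]
```

The head top triangulates 36 mm lower in the tool frame than planned. The fingers were still closing when I lifted, so only the handle's top edge is pinched. I'll take it back gently, set it down and re-grip.

Call:
step_arm(increments=[0,0,-0.2,0,0,0,0,0,-0.4,0,0,0,0,0,-0.4,0,0,0,0,0,-0.4,0,0,0,0.1,0.1,-0.4,0,0,0,0.2,0.2,-0.4,0,0,0,0.4,0.4,-0.4,0,0,0,0.5,0.5,-0.3,0,0,0,0.5,0.5,-0.2,0,0,0,0.5,0.5,0,0,0,0,0.5,0.5,0,0,0,0,0.5,0.5,0,0,0,0,0.5,0.6,0,0,0,0,0.5,0.6,0,0,0,0,0.5,0.6,0,0,0,0,0.5,0.6,0,0,0,0,0.5,0.6,0,0,0,0,0.5,0.6,0,0,0,0,0.5,0.6,0,0,0,0,0.3,0.3,0,0,0,0])

```text
time: 7.03
tool_pos: [0.4623, 0.2906, 0.175]
tcp_rot: [0.498, 2.836, -0.064]
force: [-0.0, -0.7, -2.7]
opening: 0.223
```

Run:
```python
from h import *
a=-0.153
plan(np.array([.449,.302,.06]),[-np.cos(a),-np.sin(a),0],[0,0,-1])
```

```text
t 7.03 pos [462.3 290.6 175. ] F [-0.  -0.7 -2.7] open 0.223
turn(units) [-0.23  2.52 -1.85] shift before-turn axes [1.84 0.24 4.27]  after-turn axes [0.6  0.37 4.6 ]
```

Call:
step_arm(increments=[0,0,0,-0.04,0.42,-0.31,0,0,0,-0.04,0.42,-0.31,0,0,0,-0.04,0.42,-0.31,0,0,0,-0.04,0.42,-0.31,0,0,0,-0.04,0.42,-0.31,0,0,0,-0.04,0.42,-0.31,0,0,0.2,0,0,0,0,0,0.4,0,0,0,0,0,0.4,0,0,0,0,0,0.4,0,0,0,0,0,0.4,0,0,0,0,0,0.4,0,0,0,0,0,0.4,0,0,0,0,0,0.4,0,0,0,0,0,0.4,0,0,0,0,0,0.2,0,0,0,0,0,0,0,0,0])

```text
time: 8.45
tool_pos: [0.4628, 0.2884, 0.0832]
tcp_rot: [-0.24, -3.131, 0.002]
force: [-0.1, 0.2, -3.6]
opening: 0.222
```

Run:
```python
from h import *
st=arm.state();im=eyes.read_camera("scene")
x,y=px(cam("scene"),st["tool_pos"]).astype(int)
cv2.imwrite("pics/scene4z.png",cv2.resize(im[y-50:y+70,x-80:x+80],None,fx=5,fy=5,interpolation=cv2.INTER_CUBIC))
a=-0.153
plan(np.array([.449,.302,.055]),[-np.cos(a),-np.sin(a),0],[0,0,-1])
```

```text
t 8.5 pos [463.1 288.5  84. ] F [ 0.  -0.5 -2.7] open 0.222
turn(units) [-0.01 -0.01 -0.  ] shift before-turn axes [0.64 0.45 1.16]  after-turn axes [0.64 0.45 1.16]
```

View pics/scene4z.png

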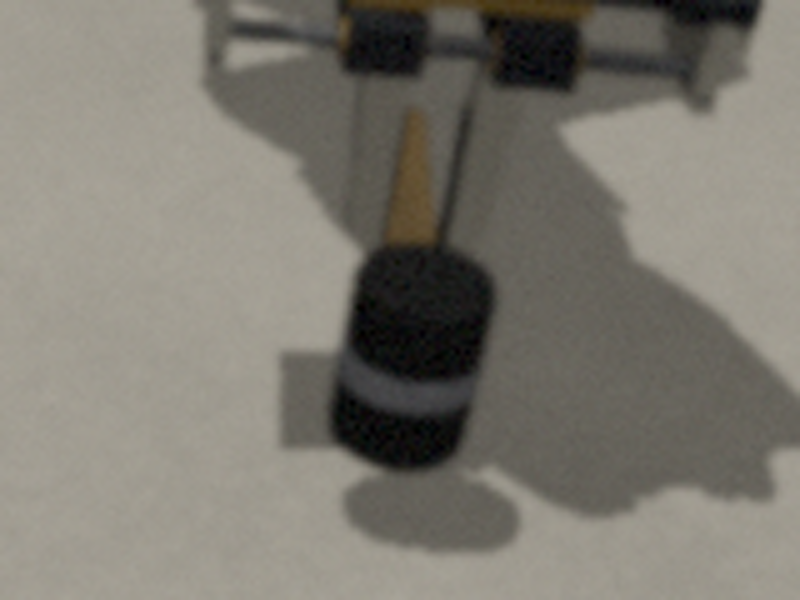

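The head at (415,460) in the crop is still about 25-30 mm above its shadow, and level. I'll lower it and watch the force.

Call:
step_arm(increments=[0,0,0.3,0,0,0,0,0,0.3,0,0,0,0,0,0.2,0,0,0,0,0,0.1,0,0,0,0,0,0,0,0,0])

```text
time: 8.92
tool_pos: [0.463, 0.2885, 0.0613]
tcp_rot: [-0.24, -3.131, 0.001]
force: [0.9, -0.7, -3.3]
opening: 0.224
```

Call:
step_arm(increments=[0,0,0.1,0,0,0,0,0,0.1,0,0,0,0,0,0,0,0,0])

```text
time: 9.17
tool_pos: [0.4632, 0.2886, 0.0567]
tcp_rot: [-0.24, -3.132, 0.0]
force: [0.2, -0.0, -3.7]
opening: 0.22
```

Call:
step_arm(increments=[0,0,0.08,0,0,0,0,0,0.08,0,0,0,0,0,0,0,0,0])

```text
time: 9.42
tool_pos: [0.4632, 0.2886, 0.0527]
tcp_rot: [-0.24, -3.132, 0.0]
force: [0.0, -0.3, -3.5]
opening: 0.219
```

Call:
step_arm(increments=[0,0,0.08,0,0,0,0,0,0.08,0,0,0,0,0,0,0,0,0])

```text
time: 9.67
tool_pos: [0.4631, 0.2885, 0.0486]
tcp_rot: [-0.24, -3.132, 0.0]
force: [-0.3, 0.3, -3.8]
opening: 0.223
```

Call:
step_arm(increments=[0,0,0.08,0,0,0,0,0,0.08,0,0,0,0,0,0,0,0,0])

```text
time: 9.92
tool_pos: [0.4632, 0.2886, 0.0448]
tcp_rot: [-0.24, -3.132, 0.0]
force: [-0.2, 0.3, -2.3]
opening: 0.225
```

Call:
step_arm(increments=[0,0,0.04,0,0,0,0,0,0,0,0,0])

```text
time: 10.08
tool_pos: [0.4633, 0.2887, 0.0441]
tcp_rot: [0.24, 3.132, 0.0]
force: [-0.4, -0.1, -1.0]
opening: 0.223
```

Call:
step_arm(increments=[0,0,0,0,0,0,0,0,0,0,0,0,0,0,0,0,0,0,0,0,0,0,0,0,0,0,0,0,0,0,0,0,0,0,0,0,0,0,0,0,0,0,0,0,0,0,0,0], gripper=0.6)

```text
time: 10.75
tool_pos: [0.4633, 0.2886, 0.044]
tcp_rot: [0.24, 3.132, -0.0]
force: [-0.1, 0.5, -0.1]
opening: 0.599
```

Run:
```python
from h import *
st=arm.state();im=eyes.read_camera("scene");w=eyes.read_camera("wrist");cv2.imwrite("pics/w5.png",w)
x,y=px(cam("scene"),st["tool_pos"]).astype(int)
cv2.imwrite("pics/scene5z.png",cv2.resize(im[y-50:y+70,x-80:x+80],None,fx=5,fy=5,interpolation=cv2.INTER_CUBIC)); print(x-80,y-50,st["opening"],st["force"])
```

```text
377 176 0.5992724967056079 [-0.12864888  0.47068245 -0.10484923]
```

View pics/scene5z.png

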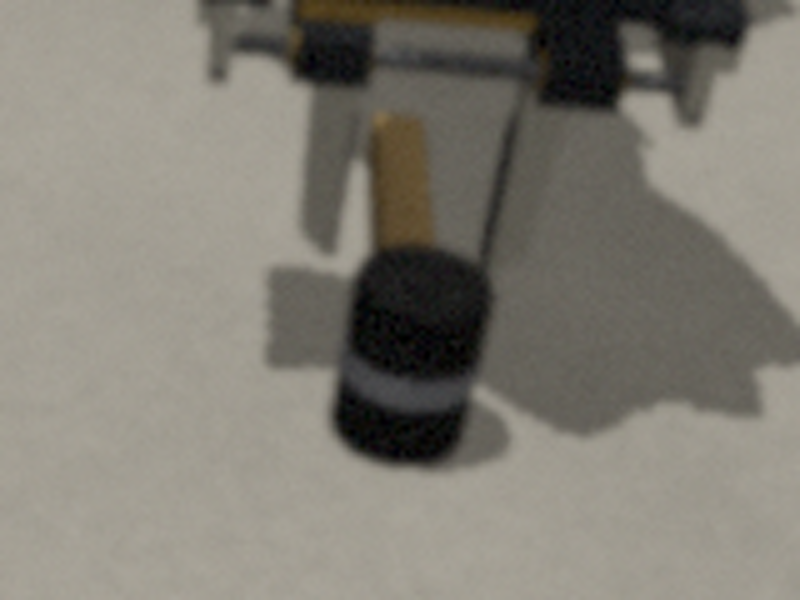

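View pics/w5.png

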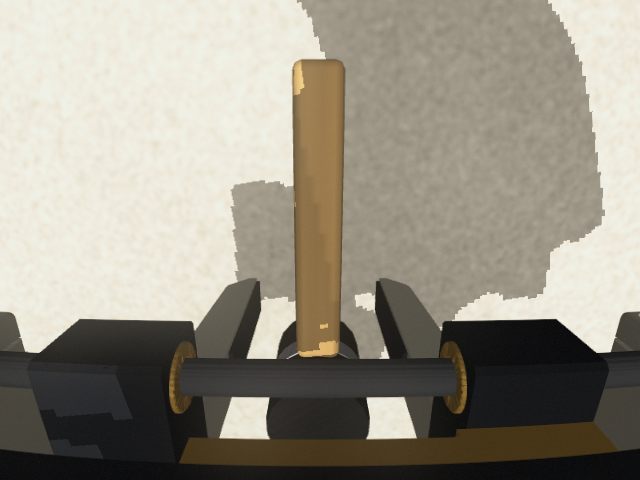

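The mallet is standing upright on the bench, handle still centred (318,60)→(318,355). Next I lower onto it, close, and wait for the fingers to shut fully.

Run:
```python
from h import *
st=arm.state();W=cam("wrist",st);X=onz(W,(318,60),.048);Y=onz(W,(318,353),.048);print(X,np.linalg.norm((X-st["tool_pos"])[:2]),Y,np.linalg.norm((Y-st["tool_pos"])[:2]))
```

```text
[0.35867041 0.30484927 0.048     ] 0.10588936042899243 [0.49127981 0.28425569 0.048     ] 0.028309644823101665
```

Call:
step_arm(increments=[0,0,0.6,0,0,0,0,0,0.5,0,0,0,0,0,0,0,0,0,0,0,0,0,0,0])

```text
time: 11.18
tool_pos: [0.4628, 0.2884, 0.0159]
tcp_rot: [-0.24, -3.131, 0.001]
force: [0.1, -0.3, 0.8]
opening: 0.6
```

Call:
step_arm(increments=[0,0,0,0,0,0,0,0,0,0,0,0,0,0,0,0,0,0,0,0,0,0,0,0,0,0,0,0,0,0,0,0,0,0,0,0,0,0,0,0,0,0,0,0,0,0,0,0,0,0,0,0,0,0,0,0,0,0,0,0], gripper=0, newtons=60)

```text
time: 12.02
tool_pos: [0.4634, 0.2887, 0.0167]
tcp_rot: [0.24, 3.132, 0.0]
force: [-1.8, -0.2, 3.5]
opening: 0.233
```

Call:
step_arm(increments=[0,0,0,0,0,0,0,0,0,0,0,0,0,0,0,0,0,0])

```text
time: 12.27
tool_pos: [0.4634, 0.2887, 0.0167]
tcp_rot: [0.24, 3.132, 0.0]
force: [-1.3, -0.6, 5.2]
opening: 0.229
```

Call:
step_arm(increments=[0,0,-0.3,0,0,0,0,0,-0.6,0,0,0,0,0,-0.9,0,0,0,0,0,-0.9,0,0,0,0,0,-0.9,0,0,0,0,0,-0.9,0,0,0,0,0,-0.9,0,0,0,0,0,-0.6,0,0,0,0,0,0,0,0,0])

```text
time: 13.02
tool_pos: [0.4643, 0.2891, 0.1694]
tcp_rot: [0.24, 3.129, 0.003]
force: [-0.1, 0.3, -3.1]
opening: 0.234
```

Run:
```python
from h import *
st=arm.state();w=eyes.read_camera("wrist");cv2.imwrite("pics/w6.png",w)
plan(HOME+UN*(.012+.035+.04-.019)-UX*.056,-UX,-UN)
W=cam("wrist",st);R=Rn.from_rotvec(st["tcp_rot"])
for p in ([.106,0,-.032],[.111,0,-.022]): print(px(W,st["tool_pos"]+R.apply(p)))
```

```text
t 13.07 pos [463.6 288.8 167.4] F [ 0.2  0.4 -4.4] open 0.234
turn(units) [ 0.26 -2.48  1.87] shift before-turn axes [-5.76 -9.08  1.04]  after-turn axes [-6.9  -7.77  2.93]
[317.98070136  45.09999421]
[317.93124731  36.01475335]
```

View pics/w6.png

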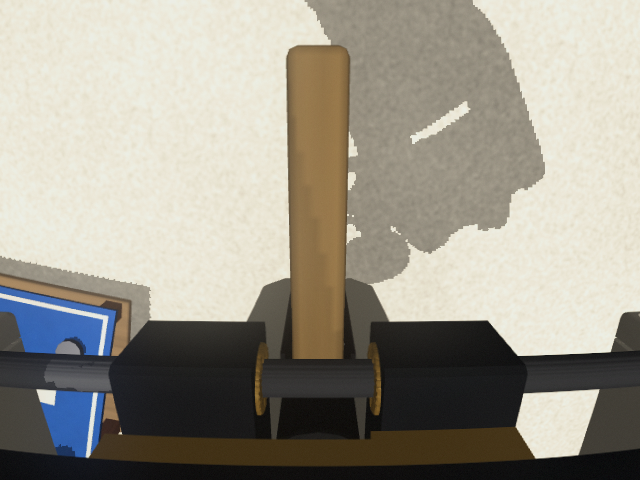

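The handle end at (318,45) matches the prediction (318,45.1), so this is a full grip. Going over the fastener.

Call:
step_arm(increments=[0,0,0,0.09,-0.83,0.62,0,0,0,0.09,-0.83,0.62,0,0,0,0.09,-0.83,0.62,-0.4,-0.4,0,0,0,0,-0.7,-0.8,0,0,0,0,-0.7,-0.8,0,0,0,0,-0.7,-0.8,0,0,0,0,-0.7,-0.8,0,0,0,0,-0.8,-0.9,0,0,0,0,-0.8,-0.9,0,0,0,0,-0.8,-0.9,0,0,0,0,-0.8,-0.9,0.3,0,0,0,-0.5,-0.6,0.5,0,0,0,0,0,0.5,0,0,0,0,0,0.5,0,0,0,0,0,0.5,0,0,0,0,0,0.5,0,0,0,0,0,0,0,0,0,0,0,0,0,0,0])

```text
time: 14.65
tool_pos: [0.5694, 0.0421, 0.1428]
tcp_rot: [0.501, 2.842, -0.071]
force: [0.1, 0.1, -2.3]
opening: 0.231
```

Run:
```python
from h import *
st=arm.state()
for n in ("scene","top"):
    im=eyes.read_camera(n)
    x,y=(px(cam(n),st["tool_pos"])).astype(int)
    cv2.imwrite(f"pics/{n}7z.png",cv2.resize(im[y-60:y+60,x-80:x+80],None,fx=5,fy=5,interpolation=cv2.INTER_CUBIC)); print(n,x-80,y-60)
plan(HOME+UN*(.012+.035-.019)-UX*.056,-UX,-UN)
R=Rn.from_rotvec(st["tcp_rot"])
g=np.array([-.057,0,-.054])
for n in ("scene","top"): print(n,px(cam(n),st["tool_pos"]+R.apply(g)),px(cam(n),st["tool_pos"]+R.apply(g+[0,0,.07])),"dot17.5",px(cam(n),HOME+UN*.011))
```

```text
scene 248 148
top 213 191
t 14.75 pos [570.1  42.3 144.3] F [-0.9  0.2 -3.2] open 0.232
turn(units) [-0.02  0.    0.01] shift before-turn axes [-0.01  0.03  1.73]  after-turn axes [-0.01  0.03  1.73]
scene [317.6695307  183.69672017] [313.56622935 227.86871013] dot17.5 [311.77408735 253.49409252]
top [300.87994623 225.48833087] [304.97892205 226.47885626] dot17.5 [306.84430573 226.63442581]
```

View pics/scene7z.png

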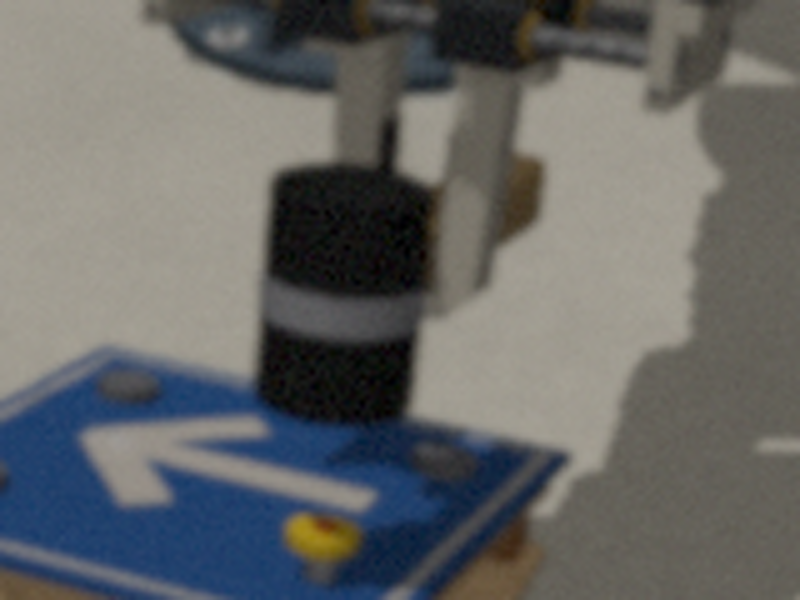

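View pics/top7z.png

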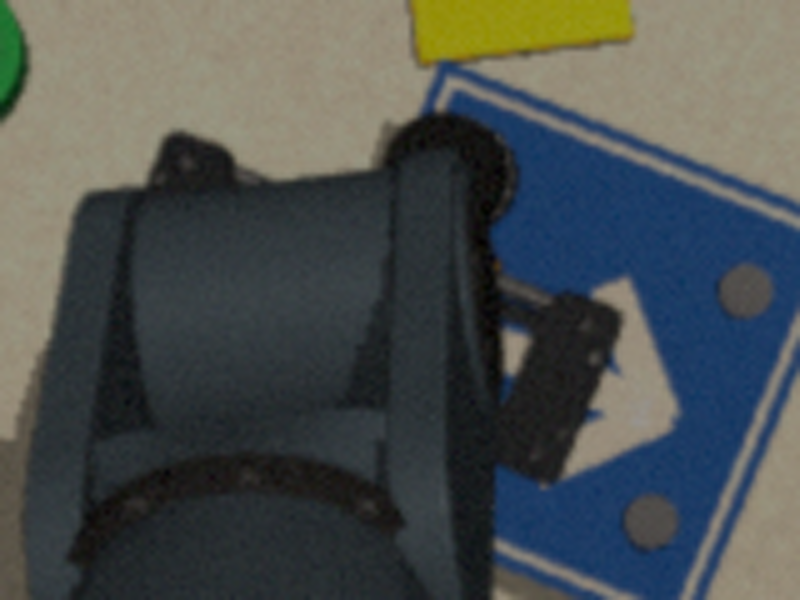

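The head sits where predicted, top at (352,180) in the crop against (348,178), and square over the fastener at (325,535). I'll descend, then press in small steps watching the force.

Call:
step_arm(increments=[0,0,0.4,0,0,0,0,0,0.4,0,0,0,0,0,0.4,0,0,0,0,0,0.2,0,0,0,0,0,0.1,0,0,0,0,0,0,0,0,0])

```text
time: 15.25
tool_pos: [0.579, 0.0387, 0.107]
tcp_rot: [0.501, 2.841, -0.07]
force: [-0.0, -0.1, -3.9]
opening: 0.232
```

Call:
step_arm(increments=[0,0,0.1,0,0,0,0,0,0.1,0,0,0,0,0,0,0,0,0])

```text
time: 15.5
tool_pos: [0.5804, 0.0382, 0.1028]
tcp_rot: [0.501, 2.84, -0.07]
force: [-0.6, -0.2, -3.6]
opening: 0.229
```

Call:
step_arm(increments=[0,0,0.08,0,0,0,0,0,0.08,0,0,0,0,0,0,0,0,0])

```text
time: 15.75
tool_pos: [0.5815, 0.038, 0.0995]
tcp_rot: [0.5, 2.839, -0.069]
force: [-3.3, 0.2, 0.7]
opening: 0.231
```

Call:
step_arm(increments=[0,0,0.08,0,0,0,0,0,0.08,0,0,0,0,0,0,0,0,0])

```text
time: 16.0
tool_pos: [0.5825, 0.0377, 0.0957]
tcp_rot: [0.5, 2.839, -0.069]
force: [-4.1, 0.5, 1.9]
opening: 0.231
```

Call:
step_arm(increments=[0,0,0.08,0,0,0,0,0,0.04,0,0,0,0,0,0,0,0,0])

```text
time: 16.25
tool_pos: [0.5833, 0.0374, 0.0929]
tcp_rot: [0.5, 2.839, -0.069]
force: [-4.8, 0.7, 3.8]
opening: 0.232
```

Call:
step_arm(increments=[0,0,0.08,0,0,0,0,0,0.04,0,0,0,0,0,0,0,0,0])

```text
time: 16.5
tool_pos: [0.5835, 0.0373, 0.0903]
tcp_rot: [0.5, 2.84, -0.07]
force: [-12.5, 3.2, 13.2]
opening: 0.233
```

Run:
```python
from h import *
st=arm.state()
for n in ("scene",):
    im=eyes.read_camera(n)
    x,y=(px(cam(n),st["tool_pos"])).astype(int)
    cv2.imwrite(f"pics/{n}8z.png",cv2.resize(im[y-40:y+80,x-80:x+80],None,fx=5,fy=5,interpolation=cv2.INTER_CUBIC)); print(n,x-80,y-40)
w=eyes.read_camera("wrist");cv2.imwrite("pics/w8.png",w)
plan(HOME+UN*(.035-.019)-UX*.056,-UX,-UN)
```

```text
scene 245 199
t 16.6 pos [583.5  37.3  90.3] F [-11.4   3.3  11.6] open 0.232
turn(units) [-0.02  0.    0.01] shift before-turn axes [-0.02  0.03 -0.03]  after-turn axes [-0.02  0.03 -0.03]
```

View pics/scene8z.png

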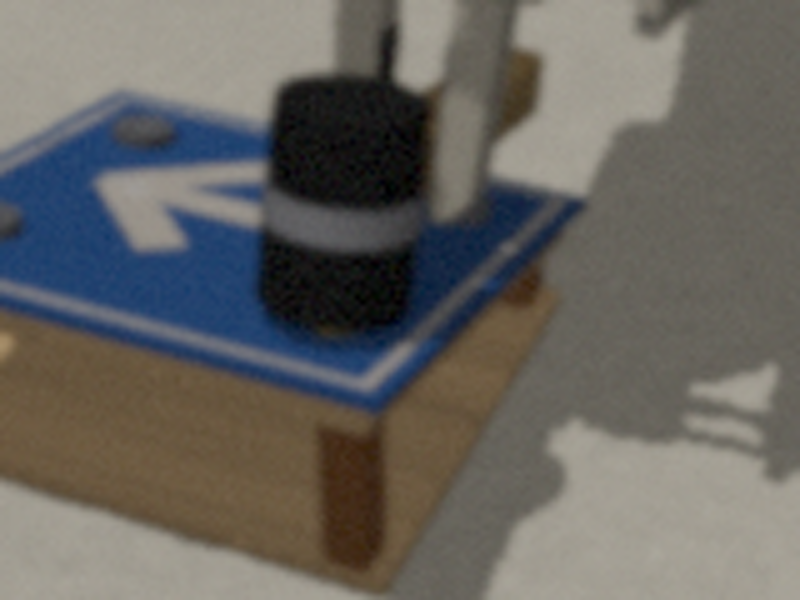

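View pics/w8.png

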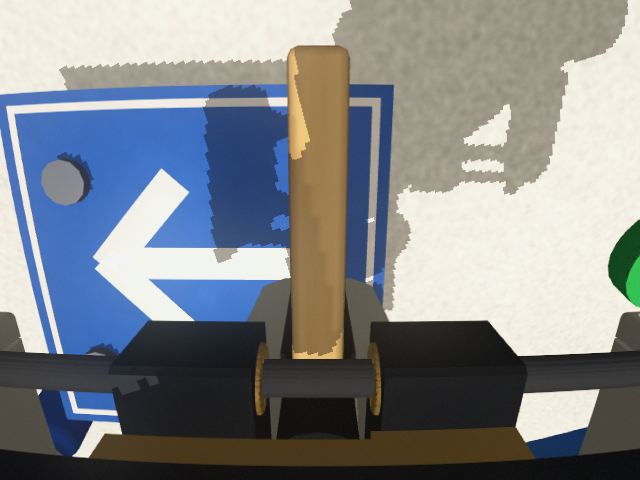

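The force jumped from about 7 to 18 N at the predicted home depth, and the handle hasn't tilted (end still at row 45). One small extra push, then retreat and check.

Call:
step_arm(increments=[0.02,0,0.03,0,0,0,0,0,0,0,0,0,0,0,0,0,0,0])

```text
time: 16.85
tool_pos: [0.5835, 0.0374, 0.0898]
tcp_rot: [0.5, 2.839, -0.069]
force: [-12.5, 4.0, 14.4]
opening: 0.23
```

Call:
step_arm(increments=[0,0,-0.1,0,0,0,0,0,-0.3,0,0,0,0,0,-0.5,0,0,0,0,0,-0.7,0,0,0,0,0,-0.9,0,0,0,0,0,-0.9,0,0,0,0,0.2,-0.9,0,0,0,0.4,0.6,-0.3,0,0,0,0.6,0.8,0,0,0,0,0.6,0.8,0,0,0,0,0.6,0.8,0,0,0,0,0.6,0.8,0,0,0,0,0.6,0.8,0,0,0,0,0.7,0.8,0,0,0,0,0.7,0.8,0,0,0,0,0.7,0.8,0,0,0,0,0.7,0.8,0,0,0,0,0,0,0,0,0,0])

```text
time: 18.35
tool_pos: [0.4818, 0.2899, 0.1592]
tcp_rot: [0.497, 2.841, -0.068]
force: [-0.5, 0.5, -3.1]
opening: 0.232
```

Run:
```python
from h import *
for n in ("scene","top"):
    im=eyes.read_camera(n)
    x,y=(px(cam(n),HOME)).astype(int)
    cv2.imwrite(f"pics/{n}9z.png",cv2.resize(im[y-40:y+40,x-50:x+50],None,fx=7,fy=7,interpolation=cv2.INTER_CUBIC)); print(n,x-50,y-40)
    print(px(cam(n),HOME),px(cam(n),HOME+.011*UN))
    hsv=cv2.cvtColor(im,cv2.COLOR_BGR2HSV);m=cv2.inRange(hsv,(0,150,90),(9,255,255))
    ys,xs=np.nonzero(m[y-15:y+10,x-12:x+12]);print(len(xs),xs.mean()+x-12,ys.mean()+y-15)
a=-0.153
plan(np.array([.455,.295,.05]),[-np.cos(a),-np.sin(a),0],[0,0,-1])
```

```text
scene 261 219
[311.19504633 259.85198749] [311.77408735 253.49409252]
0 nan nan
top 257 186
[307.39970445 226.75597221] [306.84430573 226.63442581]
4 307.5 226.5
t 18.45 pos [483.  287.3 159.6] F [ 0.4 -0.1 -3. ] open 0.231
turn(units) [-0.27  2.49 -1.85] shift before-turn axes [ 2.25 -0.08  3.94]  after-turn axes [1.15 0.13 4.38]<stdin>:8: RuntimeWarning: Mean of empty slice.
  ret = ret.dtype.type(ret / rcount)
```

View pics/scene9z.png

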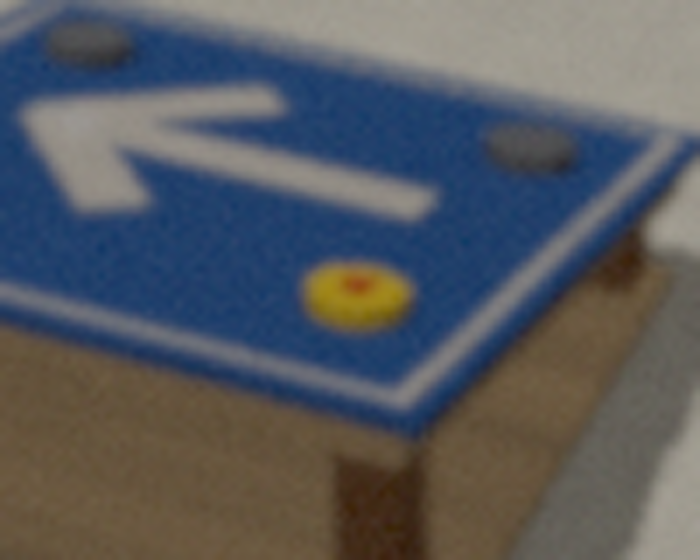

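View pics/top9z.png

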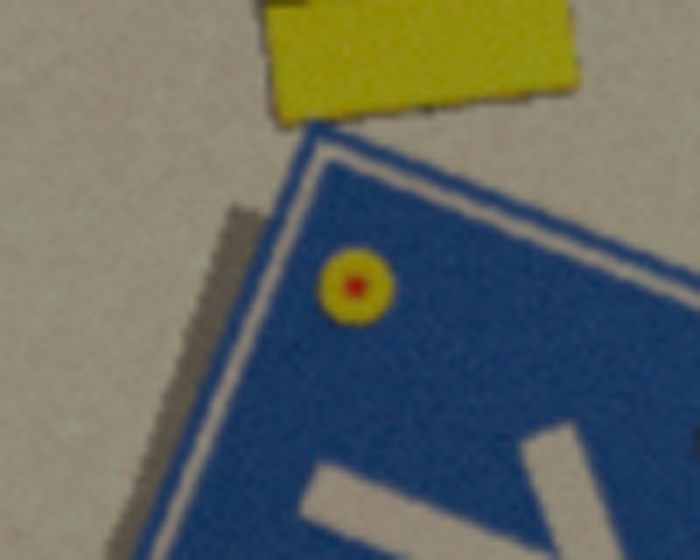

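The fastener is flush, like the grey ones. The dot reads (311.6,259.4) in scene and (307.4,226.4) in top, against (311.2,259.9) and (307.4,226.8) predicted for home. Setting the mallet down.

Call:
step_arm(increments=[0,0,0,-0.09,0.83,-0.62,0,0,0,-0.09,0.83,-0.62,0,0,0,-0.09,0.83,-0.62,0.5,0,0.4,0,0,0,0.6,0,0.8,0,0,0,0,0,0.9,0,0,0,0,0,0.9,0,0,0,0,0,0.9,0,0,0,0,0,0.7,0,0,0,0,0,0.4,0,0,0,0,0,0.2,0,0,0,0,0,0.1,0,0,0,0,0,0,0,0,0])

```text
time: 19.53
tool_pos: [0.4567, 0.2907, 0.0271]
tcp_rot: [0.241, 3.132, 0.001]
force: [0.3, 0.2, -2.9]
opening: 0.232
```

Call:
step_arm(increments=[0,0,0.08,0,0,0,0,0,0.08,0,0,0,0,0,0,0,0,0])

```text
time: 19.78
tool_pos: [0.4564, 0.2909, 0.0228]
tcp_rot: [0.24, 3.132, 0.0]
force: [-0.5, -0.9, -2.9]
opening: 0.227
```

Call:
step_arm(increments=[0,0,0.08,0,0,0,0,0,0.06,0,0,0,0,0,0,0,0,0])

```text
time: 20.03
tool_pos: [0.4561, 0.2908, 0.0189]
tcp_rot: [-0.24, -3.132, 0.0]
force: [-0.7, 0.1, -4.0]
opening: 0.233
```

Call:
step_arm(increments=[0,0,0.06,0,0,0,0,0,0,0,0,0])

```text
time: 20.2
tool_pos: [0.4562, 0.2908, 0.0174]
tcp_rot: [-0.24, -3.132, 0.0]
force: [0.4, -0.0, -3.5]
opening: 0.227
```

Call:
step_arm(increments=[0,0,0.06,0,0,0,0,0,0,0,0,0])

```text
time: 20.37
tool_pos: [0.4563, 0.2909, 0.016]
tcp_rot: [0.24, 3.132, 0.0]
force: [-1.0, -0.7, -1.8]
opening: 0.232
```

Call:
step_arm(increments=[0,0,0.05,0,0,0,0,0,0,0,0,0])

```text
time: 20.53
tool_pos: [0.4562, 0.291, 0.0157]
tcp_rot: [0.24, 3.132, 0.0]
force: [-5.5, -2.3, 10.3]
opening: 0.232
```

The head is on the bench, so I'll open and rise.

Call:
step_arm(increments=[0,0,0,0,0,0,0,0,0,0,0,0,0,0,0,0,0,0,0,0,0,0,0,0,0,0,0,0,0,0,0,0,0,0,0,0,0,0,0,0,0,0,0,0,0,0,0,0], gripper=0.6)

```text
time: 21.2
tool_pos: [0.4563, 0.2908, 0.0148]
tcp_rot: [0.24, 3.132, -0.0]
force: [-0.7, 0.4, 0.1]
opening: 0.602
```

Call:
step_arm(increments=[0,0,-0.3,0,0,0,0,0,-0.6,0,0,0,0,0,-0.9,0,0,0,0,0,-0.9,0,0,0,0,0,-0.9,0,0,0,0,0,-0.9,0,0,0,0,0,-0.9,0,0,0,0,0,-0.9,0,0,0,0,0,-0.9,0,0,0,0,0,-0.9,0,0,0,0,0,-0.6,0,0,0], gripper=1)

```text
time: 22.12
tool_pos: [0.4565, 0.291, 0.2352]
tcp_rot: [0.24, 3.13, 0.002]
force: [0.1, 0.3, 0.2]
opening: 1.0
```

Run:
```python
from h import *
im=eyes.read_camera("scene");cv2.imwrite("pics/scene10.png",im)
plan(np.array([.517,-.296,.24]),[-np.cos(PHI),-np.sin(PHI),0],[0,0,-1])
```

```text
t 22.17 pos [457.3 291.4 237.4] F [ 0.3 -0.3  2.2] open 0.998
turn(units) [0.04 0.04 1.88] shift before-turn axes [ -5.94 -22.86  -0.16]  after-turn axes [-10.3  -21.25  -0.11]
```

View pics/scene10.png

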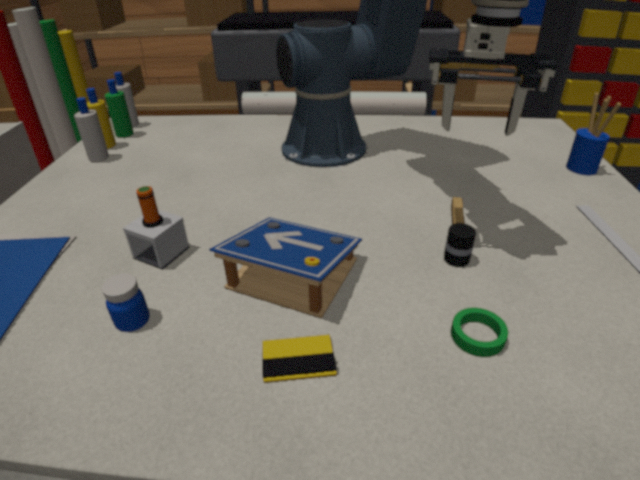

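The mallet stands at (459,245), clear of the panel; the fastener is flush. Moving to the gauge.

Call:
step_arm(increments=[0,0,0,0,0,0.63,0,0,0,0,0,0.63,0,0,0,0,0,0.62,-0.3,-0.5,0,0,0,0,-0.5,-0.95,0,0,0,0,-0.5,-0.95,0,0,0,0,-0.5,-0.95,0,0,0,0,-0.5,-0.95,0,0,0,0,-0.5,-0.95,0,0,0,0,-0.5,-0.95,0,0,0,0,-0.5,-0.95,0,0,0,0,-0.5,-0.95,0,0,0,0,-0.5,-0.95,0,0,0,0,-0.5,-0.95,0,0,0,0,-0.5,-0.95,0,0,0,0,-0.5,-0.95,0,0,0,0,-0.5,-0.95,0,0,0,0,-0.5,-0.95,0,0,0,0,-0.5,-0.95,0,0,0,0])

```text
time: 23.75
tool_pos: [0.5127, -0.1237, 0.2322]
tcp_rot: [-0.547, -3.093, -0.0]
force: [0.8, -0.1, 0.3]
opening: 1.001
```

Call:
step_arm(increments=[-0.8,-0.95,0,0,0,0,-0.8,-0.95,0,0,0,0,-0.8,-0.95,0,0,0,0,-0.8,-0.95,0,0,0,0,-0.8,-0.95,0,0,0,0,-0.6,-0.8,0,0,0,0,0,0,0,0,0,0,0,0,0,0,0,0])

```text
time: 24.42
tool_pos: [0.5731, -0.2928, 0.2316]
tcp_rot: [-0.549, -3.092, -0.001]
force: [-0.0, 0.7, -0.6]
opening: 0.999
```

Run:
```python
from h import *
st=arm.state();w=eyes.read_camera("wrist");cv2.imwrite("pics/w11.png",w);np.savez("st11",p=st["tool_pos"],r=st["tcp_rot"])
plan(np.array([.517,-.296,.24]),[-np.cos(PHI),-np.sin(PHI),0],[0,0,-1])
print(px(cam("wrist",st),[.517,-.296,.146]))
```

```text
t 24.47 pos [ 573.1 -291.9  231.8] F [ 1.5  0.5 -0.3] open 1.001
turn(units) [ 0.   -0.01 -0.  ] shift before-turn axes [ 2.05 -0.92 -0.33]  after-turn axes [ 2.05 -0.92 -0.33]
[284.66427361 170.63607344]
```

View pics/w11.png

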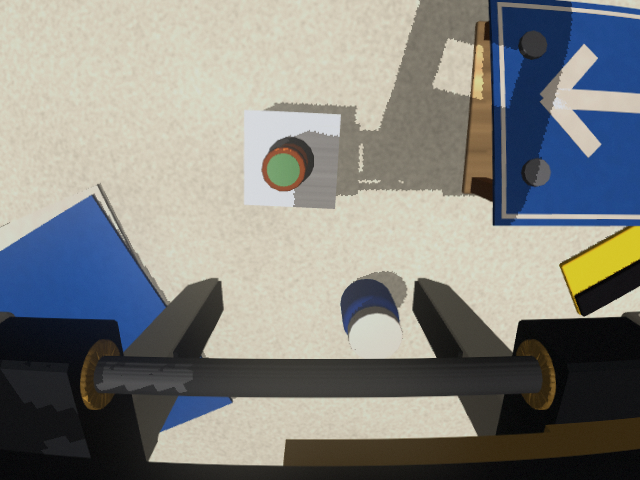

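The gauge top is at (284,169), predicted (284.7,170.6). The stand edges are parallel to the image. Descend straight and grasp.

Call:
step_arm(increments=[0.7,-0.3,0,0,0,0,0.7,-0.3,0,0,0,0,0.65,-0.32,0,0,0,0,0,0,0.5,0,0,0,0,0,0.9,0,0,0,0,0,0.9,0,0,0,0,0,0.9,0,0,0,0,0,0.9,0,0,0,0,0,0.8,0,0,0,0,0,0.5,0,0,0,0,0,0,0,0,0,0,0,0,0,0,0])

```text
time: 25.47
tool_pos: [0.5175, -0.2957, 0.0977]
tcp_rot: [-0.546, -3.093, -0.0]
force: [-0.2, 0.2, 0.6]
opening: 0.998
```

Run:
```python
from h import *
S=cam("scene");T=cam("top");d=np.load("st11.npz");W=cam("wrist",{"tool_pos":d["p"],"tcp_rot":d["r"]})
c=lambda f,x0,y0,u,v:((u+.5)/f-.5+x0,(v+.5)/f-.5+y0)
X,e=tri([(S,c(7,115,180,204,64)),(T,c(9,415,260,375,214)),(W,(284,169))]);print(X,np.round(e,1))
w=eyes.read_camera("wrist");cv2.imwrite("pics/w12.png",w)
plan(np.array([.517,-.296,.095]),[-np.cos(PHI),-np.sin(PHI),0],[0,0,-1])
```

```text
[ 0.51662916 -0.29591028  0.14693925] [1.  1.5 0.9]
t 25.52 pos [ 517.9 -296.1   98.5] F [0.7 0.6 0.2] open 0.998
turn(units) [-0.    0.01  0.01] shift before-turn axes [ 0.04 -0.01  0.14]  after-turn axes [ 0.04 -0.01  0.14]
```

View pics/w12.png

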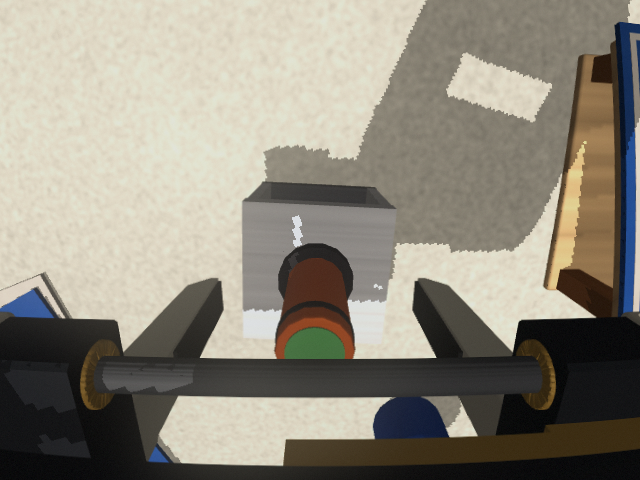

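The gauge is centred between the fingers (315,340). Closing, and waiting.

Call:
step_arm(increments=[0.04,0,0.14,0,0,0,0,0,0,0,0,0])

```text
time: 25.68
tool_pos: [0.5166, -0.2959, 0.0945]
tcp_rot: [0.547, 3.093, -0.001]
force: [0.3, 0.4, 0.2]
opening: 1.0
```

Call:
step_arm(increments=[0,0,0,0,0,0,0,0,0,0,0,0,0,0,0,0,0,0,0,0,0,0,0,0,0,0,0,0,0,0,0,0,0,0,0,0,0,0,0,0,0,0,0,0,0,0,0,0,0,0,0,0,0,0,0,0,0,0,0,0,0,0,0,0,0,0,0,0,0,0,0,0,0,0,0,0,0,0,0,0,0,0,0,0,0,0,0,0,0,0,0,0,0,0,0,0], gripper=0, newtons=50)

```text
time: 27.02
tool_pos: [0.5165, -0.2959, 0.0939]
tcp_rot: [0.547, 3.094, -0.0]
force: [0.1, -1.3, 0.2]
opening: 0.317
```

Call:
step_arm(increments=[0,0,0,0,0,0,0,0,0,0,0,0])

```text
time: 27.18
tool_pos: [0.5165, -0.296, 0.0939]
tcp_rot: [0.547, 3.094, -0.0]
force: [-1.3, -1.0, -0.1]
opening: 0.318
```

Call:
step_arm(increments=[0,0,-0.3,0,0,0,0,0,-0.6,0,0,0,0,0,-0.8,0,0,0,0,0,-0.8,0,0,0,0,0,-0.8,0,0,0,0,0,-0.8,0,0,0,0,0,-0.8,0,0,0,0,0,-0.8,0,0,0,0,0,-0.5,0,0,0,0,0,0,0,0,0])

```text
time: 28.02
tool_pos: [0.5173, -0.2963, 0.252]
tcp_rot: [0.546, 3.09, -0.003]
force: [0.0, -0.1, -2.7]
opening: 0.318
```

Run:
```python
from h import *
st=arm.state();im=eyes.read_camera("scene")
X=st["tool_pos"];x,y=px(cam("scene"),X).astype(int)
cv2.imwrite("pics/s13z.png",cv2.resize(im[y-60:y+60,x-80:x+80],None,fx=5,fy=5,interpolation=cv2.INTER_CUBIC)); print(x-80,y-60)
for k in (-.052,.0799): print((px(cam("scene"),X+np.array([0,0,-k]))-[x-80,y-60])*5)
plan(HOME+UN*(.0799+.04),-UX,-UN)
```

```text
48 73
[361.7351559  153.13542855]
[457.32878642 516.74964049]
t 28.07 pos [ 516.7 -296.   250. ] F [ 0.2  0.2 -2.8] open 0.318
turn(units) [-0.   -2.48  0.  ] shift before-turn axes [ 0.97 13.47  1.75]  after-turn axes [ 1.39 13.47  1.45]
```

View pics/s13z.png

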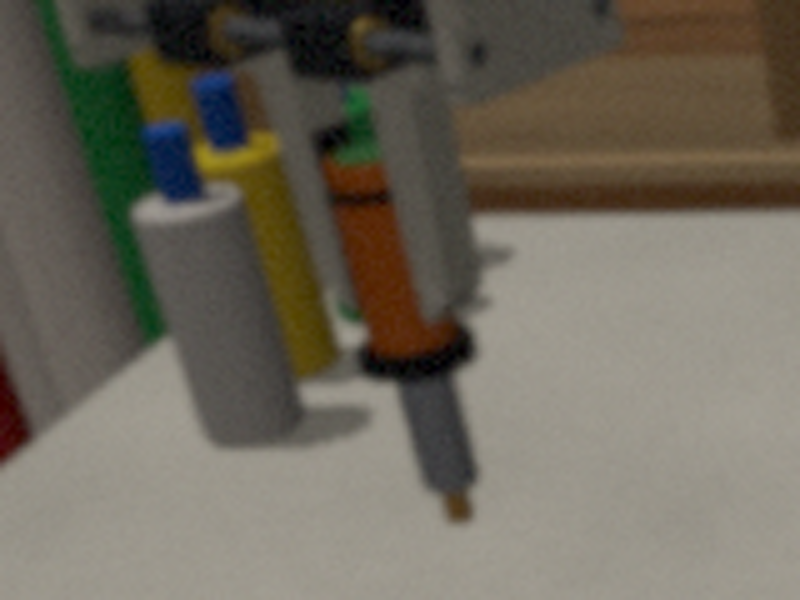

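The tip is at (458,517) in the crop, predicted (457,517), so the grasp is true. Moving above the dot.

Call:
step_arm(increments=[0,0,0,0,-0.62,0,0,0,0,0,-0.62,0,0,0,0,0,-0.62,0,0,0,0,0,-0.62,0,0,0.5,0,0,0,0,0.1,0.9,0,0,0,0,0.1,0.9,0,0,0,0,0.1,0.9,0,0,0,0,0.1,0.9,0,0,0,0,0.1,0.9,0,0,0,0,0.1,0.9,0,0,0,0,0.1,0.9,0,0,0,0,0.1,0.9,0,0,0,0,0.1,0.9,0,0,0,0,0.1,0.9,0,0,0,0,0.1,0.9,0,0,0,0,0.1,0.9,0,0,0,0,0.1,0.9,0.2,0,0,0,0.1,0.9,0.3,0,0,0,0,0.4,0.4,0,0,0])

```text
time: 29.73
tool_pos: [0.6056, 0.0331, 0.2168]
tcp_rot: [0.5, 2.843, -0.065]
force: [1.1, -1.2, -3.0]
opening: 0.316
```

Call:
step_arm(increments=[0,0,0.4,0,0,0,0,0,0.15,0,0,0,0,0,0,0,0,0,0,0,0,0,0,0])

```text
time: 30.07
tool_pos: [0.6088, 0.0285, 0.2044]
tcp_rot: [0.504, 2.842, -0.066]
force: [-0.1, -0.1, -3.0]
opening: 0.321
```

Run:
```python
from h import *
st=arm.state();R=Rn.from_rotvec(st["tcp_rot"])
tip=st["tool_pos"]+R.apply([0,0,.0799])
for n in ("scene","top"):
    im=eyes.read_camera(n)
    x,y=px(cam(n),HOME).astype(int)
    cv2.imwrite(f"pics/{n}14z.png",cv2.resize(im[y-40:y+30,x-45:x+45],None,fx=8,fy=8,interpolation=cv2.INTER_CUBIC))
    f=lambda X:np.round((px(cam(n),X)-[x-45,y-40]+.5)*8)
    print(n,"tip",f(tip),"dot",f(HOME))
plan(HOME+UN*(.0799),-UX,-UN)
```

```text
scene tip [383. 147.] dot [366. 331.]
top tip [351. 331.] dot [367. 330.]
t 30.17 pos [609.2  28.7 205.3] F [ 0.9  0.3 -2.2] open 0.315
turn(units) [-0.   -0.01 -0.01] shift before-turn axes [-0.02  0.    1.58]  after-turn axes [-0.02  0.    1.58]
```

View pics/scene14z.png

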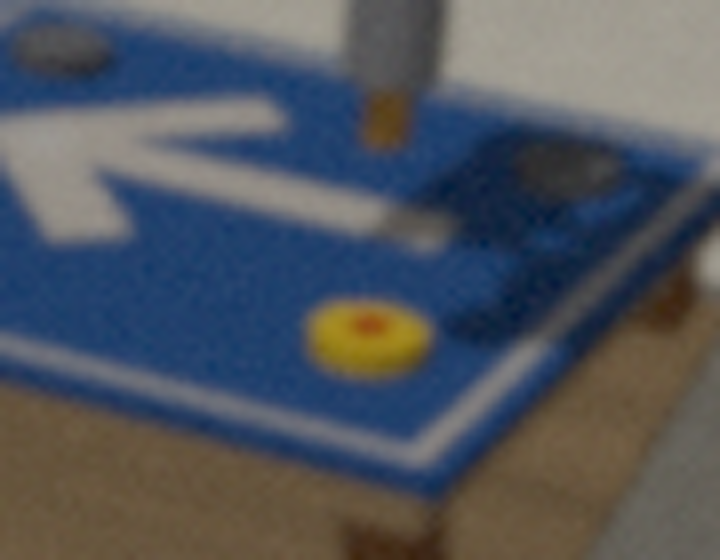

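View pics/top14z.png

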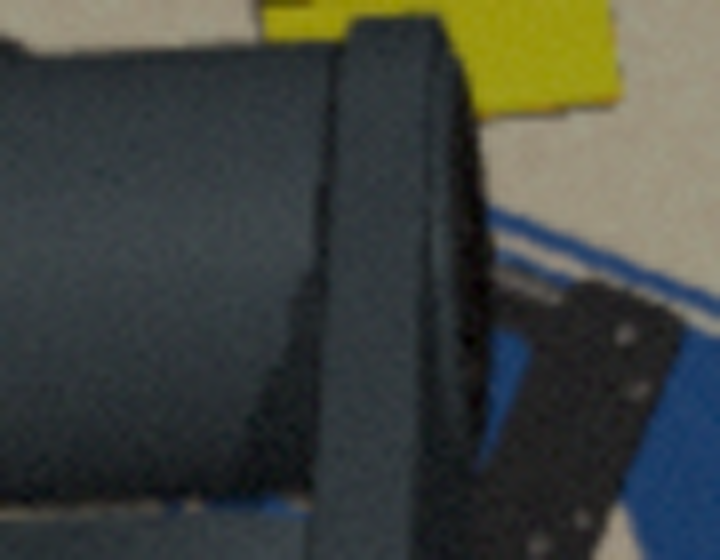

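Run:
```python
from h import *
X,e=tri([(cam("scene"),(311.6,259.35)),(cam("top"),(307.4,226.4))]);print(X,HOME,e,(X-HOME)@np.stack([UX,UY,UN],1)*1000)
```

```text
[0.63915651 0.01833292 0.09146462] [0.63873463 0.01797496 0.0901306 ] [np.float64(0.3494953964779728), np.float64(0.3494953964779764)] [0.6095029  0.48092262 1.21776114]
```

Call:
step_arm(increments=[0,0,0.4,0,0,0,0,0,0.4,0,0,0,0,0,0.3,0,0,0,0,0,0.2,0,0,0,0,0,0.1,0,0,0,0,0,0,0,0,0])

```text
time: 30.67
tool_pos: [0.6174, 0.0264, 0.1701]
tcp_rot: [0.502, 2.842, -0.066]
force: [-0.1, 1.0, -2.6]
opening: 0.318
```

Run:
```python
from h import *
plan(HOME+UN*(.0799),-UX,-UN)
n="scene";im=eyes.read_camera(n);x,y=px(cam(n),HOME).astype(int)
cv2.imwrite(f"pics/{n}15z.png",cv2.resize(im[y-40:y+30,x-45:x+45],None,fx=8,fy=8,interpolation=cv2.INTER_CUBIC))
```

```text
t 30.67 pos [617.4  26.4 170.1] F [-0.1  1.  -2.6] open 0.318
turn(units) [-0.   -0.03  0.  ] shift before-turn axes [-0.06 -0.02  0.13]  after-turn axes [-0.06 -0.02  0.13]
```

View pics/scene15z.png

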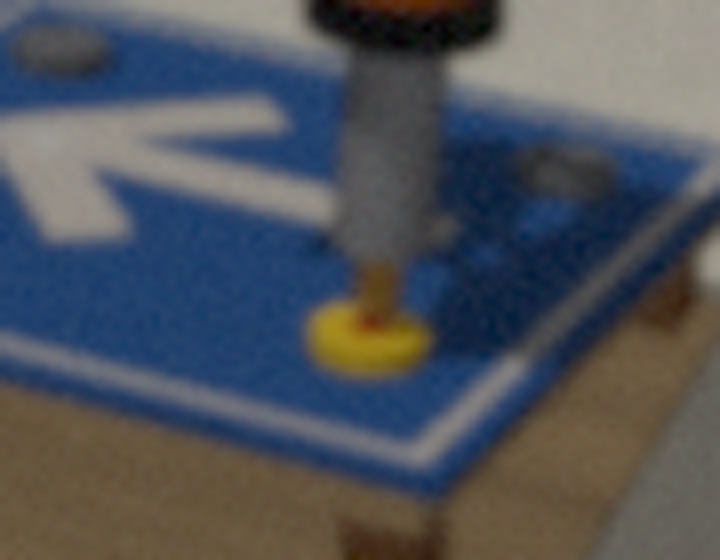

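The tip at (377,315) is just above the dot at (370,322). Small steps until contact, then about 5 mm more.

Call:
step_arm(increments=[-0.05,0,0.06,0,0,0,0,0,0,0,0,0,0,0,0,0,0,0])

```text
time: 30.97
tool_pos: [0.6193, 0.0259, 0.1702]
tcp_rot: [0.502, 2.841, -0.065]
force: [-0.0, -0.4, -2.6]
opening: 0.315
```

Call:
step_arm(increments=[0,0,0.06,0,0,0,0,0,0,0,0,0,0,0,0,0,0,0])

```text
time: 31.22
tool_pos: [0.6194, 0.0258, 0.1684]
tcp_rot: [0.502, 2.841, -0.066]
force: [-0.1, -0.3, -2.9]
opening: 0.319
```

Call:
step_arm(increments=[0,0,0.06,0,0,0,0,0,0,0,0,0,0,0,0,0,0,0])

```text
time: 31.47
tool_pos: [0.62, 0.0257, 0.1671]
tcp_rot: [0.502, 2.841, -0.066]
force: [0.4, -0.3, -0.9]
opening: 0.315
```

Call:
step_arm(increments=[0,0,0.06,0,0,0,0,0,0,0,0,0,0,0,0,0,0,0])

```text
time: 31.72
tool_pos: [0.6203, 0.0255, 0.1656]
tcp_rot: [0.502, 2.841, -0.066]
force: [0.4, -0.7, 0.9]
opening: 0.319
```

Run:
```python
from h import *
plan(HOME+UN*(.0799),-UX,-UN)
n="scene";im=eyes.read_camera(n);x,y=px(cam(n),HOME).astype(int)
cv2.imwrite(f"pics/{n}16z.png",cv2.resize(im[y-40:y+30,x-45:x+45],None,fx=8,fy=8,interpolation=cv2.INTER_CUBIC))
print(arm.state()["force"])
```

```text
t 31.72 pos [620.3  25.5 165.6] F [ 0.4 -0.7  0.9] open 0.319
turn(units) [ 0.   -0.02  0.  ] shift before-turn axes [ 0.01 -0.03 -0.07]  after-turn axes [ 0.01 -0.03 -0.07]
[-0.113671    0.00915888 -1.1196799 ]
```

View pics/scene16z.png

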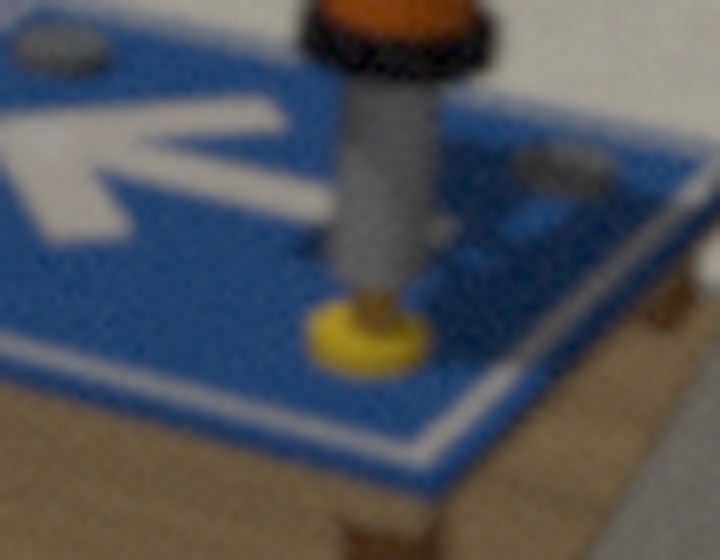

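Call:
step_arm(increments=[0,0,0.06,0,0,0,0,0,0,0,0,0,0,0,0,0,0,0])

```text
time: 32.02
tool_pos: [0.6207, 0.0254, 0.1642]
tcp_rot: [0.502, 2.841, -0.065]
force: [0.7, 0.3, 0.4]
opening: 0.32
```

Call:
step_arm(increments=[0,0,0,0,0,0])

```text
time: 32.1
tool_pos: [0.6206, 0.0254, 0.1642]
tcp_rot: [0.502, 2.841, -0.065]
force: [-0.0, 0.2, 0.5]
opening: 0.316
```

Call:
step_arm(increments=[0,0,0,0,0,0])

```text
time: 32.18
tool_pos: [0.6206, 0.0254, 0.1642]
tcp_rot: [0.502, 2.841, -0.066]
force: [-0.4, -1.5, 0.1]
opening: 0.322
```

Call:
step_arm(increments=[0,0,0,0,0,0])

```text
time: 32.27
tool_pos: [0.6206, 0.0254, 0.1642]
tcp_rot: [0.502, 2.841, -0.066]
force: [-0.3, 0.6, -0.5]
opening: 0.317
```

Call:
step_arm(increments=[0,0,0,0,0,0])

```text
time: 32.35
tool_pos: [0.6206, 0.0254, 0.1642]
tcp_rot: [0.502, 2.841, -0.065]
force: [-0.1, 0.6, 0.5]
opening: 0.315
```

Run:
```python
from h import *
plan(HOME+UN*(.0799+.0012),-UX,-UN)
n="scene";im=eyes.read_camera(n);x,y=px(cam(n),HOME).astype(int);cv2.imwrite("pics/scene17.png",im)
cv2.imwrite(f"pics/{n}17z.png",cv2.resize(im[y-40:y+30,x-45:x+45],None,fx=8,fy=8,interpolation=cv2.INTER_CUBIC))
```

```text
t 32.35 pos [620.6  25.4 164.2] F [-0.1  0.6  0.5] open 0.315
turn(units) [ 0.   -0.02  0.  ] shift before-turn axes [ 0.01 -0.03 -0.18]  after-turn axes [ 0.01 -0.03 -0.18]
```

View pics/scene17z.png

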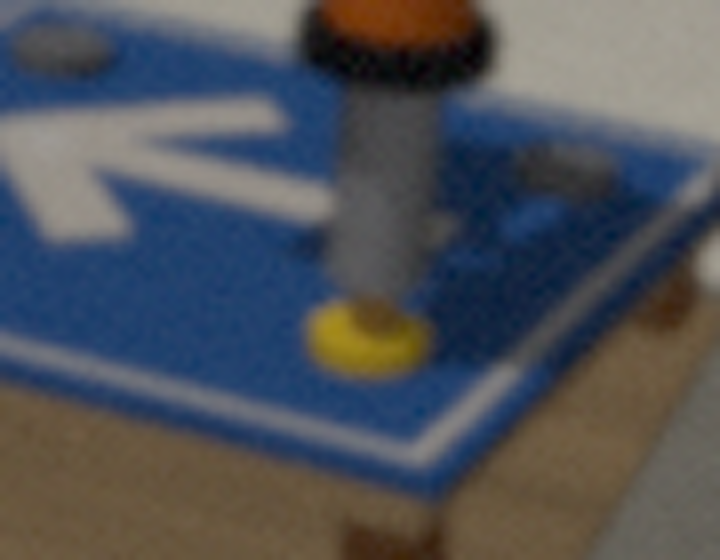

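View pics/scene17.png

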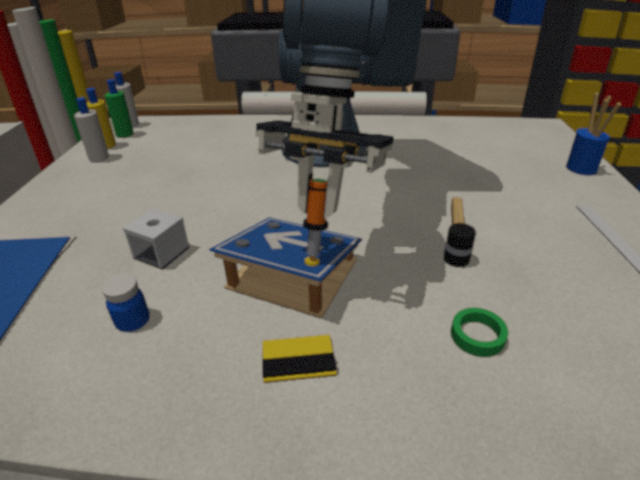

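The force change of about 3 N corresponds to about 4 mm pushed in, and the geometry says about 4.5 mm. The tip at (376,318) sits on the dot, and everything else is in place. Handing in.

```bash
python3 -c "
from plant import arm
print(arm.job_done()); print(arm.state()['time'])"
```

```text
the job is handed in; nothing more can be done
None
the job is handed in; nothing more can be done
```

I drove the yellow fastener home with the mallet, set the mallet back on the bench and let go of it. I then handed in, at about 32 s on the robot's clock, while holding the gauge's sprung tip on the red dot. The hand-in gives no verdict, so these are my own last checks:

- **Fastener:** while pushing, the force rose from about 7 N to 18 N at the depth worked out for fully home. Afterwards the dot measured within about 1.5 mm of its home position; its height read 1.2 mm above it, about the accuracy of the cameras. In the pictures it stands flush with the grey fasteners.
- **Gauge:** the tip is about 4 to 4.5 mm in (about 3 N by the force reading, 4.5 mm by geometry). It sits within about 2 mm of the dot's centre and about 0.1 degrees from the panel normal I measured.
- **Mallet and the rest:** the mallet stands upright on the bench, clear of the panel. The tape roll, jar and squeegee look unmoved in the last picture; I did not measure them again.

**One slip on the way:** I lifted the mallet the first time before the fingers had fully closed, so they pinched only the top edge of its handle. A camera check showed the head 36 mm lower than expected. I set the mallet back on the bench and gripped it again properly before driving the fastener.

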